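# Preset the cross table by counting crank turns off its stop

### The arm

A 6-joint arm with a two-finger parallel gripper is mounted at the origin on the work surface. World frame = base frame: x ahead of the robot, y to its left, z up, the work surface at z = 0. Lengths are in m, angles in rad, forces in N, time in s.
With the tool pointing down it reaches from about 0.275 to 0.875 m from the base axis. Payload 12.5 kg.
Tool frame: the origin (TCP) lies on the centre line of the jaws, within the pads' length; the fingertips stand 25 mm ahead of it and the grasp point (between the pads) lies 6 mm ahead of it; z points along the fingers, y is the line along which they close (so a half turn about z gives the same grasp; the last joint's range is limited). The gripper opens to 85 mm and grips with 20 to 120 N. Pads are 22 mm wide; open, the fingers measure 114 mm over their backs; the gripper's body (76 mm by 85 mm) begins 54 mm behind the grasp point. The pads swing forward as they close: fully open they stand 13 mm farther back than shut.
Start: joints at [1.131, 0.351, 1.652, -0, 1.139, -0.085], TCP at [0.191, 0.516, 0.235] pointing down, gripper open.
Joint ranges: [-2.75, 2.75], [-0.79, 2.1], [0.01, 2.65], [-1.57, 4.71], [0.07, 3.14], [-2.87, 2.87]. Speed limits (rad/s): [2.22, 2.22, 2.79, 3.14, 3.14, 3.14].

### API

Orientations are given as a unit quaternion [x, y, z, w].
In Python, from plant import sensors, optics, sign_off gives the robot as it stands. The module is installed in compiled form; this text tells all that it offers.
- The arm moves only by the tool arm_command, never from a script. Its arguments are lists of equal length, an entry for each row: "offset": the shift along the tool's x, y, z in mm, a list of three; "spin": the turn about the tool's z in rad; "jaw": the closure, from 0 (fully open) to 1 (shut). A call has exactly 10 rows; each row is the pose to reach, as a shift and turn from the pose commanded when the call began, along the tool's axes at that moment; what a row does not reach only later rows make up. A row lasts 1/10 s, in which the tool goes at most 50 mm and 8.59 degrees, less where a joint would pass 70% of its speed; a pose out of reach is approached as far as the arm can. A call with a gripper value outside its range is refused whole. The fingers move at their own pace and stop on an object; "force" is the grip in N (left out, the last holds). Time passes only in rows, so rows that repeat a pose let the fingers close, or fill a call up. It gives the time, the measured TCP pose, the force, the opening and the grip force at its end, in the units of the state.
- sensors.read_state(): the state, without advancing time (a new reading comes with each control period).
- optics.read_camera(name): name is "side" or "top" or "wrist"; returns the picture (384x512x3 uint8, red, green, blue); there is no depth.
- optics.camera_info(name): a dict with "camera_matrix" (3x3 intrinsics, pixels), "position" and "attitude" of the camera in the world. Camera axes: x right, y down, z forward; pixel columns grow to the right and rows downward; lengths in m; the calibration is good to about 2 mm. A picture is of the moment at which its call begins: read the wrist's pose just before it. camera_info takes no time and is no camera call; for the wrist camera it gives the pose at the moment of the call.
- sign_off(): hands the job in; it is judged then, once.
Trained networks look in the newest picture that a camera, given by its name, has taken for a name from the list of things; names that differ only in an ending like _2 or _b are one class to them, and where a whole thing is asked for, a point or a joint stands for the part that bears it (a point fixed in the world has none). Each returns a list of dicts, best first, with "confidence" (0 to 1); they miss things now and then, are a little off and sometimes report something else, mostly with a low value. They report only what shows in the picture. A call takes as long as a camera call.
- optics.spot_in(label, camera): "point" ([x, y, z] in m, in world coordinates, good to about 4 mm: the middle of the surface that is visible of it).
- optics.silhouettes(label, camera): "mask" (384x512 bool, what is visible of it).
The state is a dict: "t": time; "joint_pos": joint angles; "qvel": joint speeds; "effort": joint torques, N m; "tool_pos": TCP position; "tool_rot": TCP orientation; "ft_force": force on the tool from outside, world axes, zero at the start; "ft_torque": the same for the moment, N m; "grip_width": finger opening in m; "finger_force": force on a finger pad.
Only numpy, scipy, OpenCV 4.12 (cv2) and the standard library are available. Lean on these libraries where they do the work, as an engineer would, in place of code of your own. Each camera call takes 0.05 s, during which the arm holds its last target. There are 200 camera calls.

### The job

Preset the cross table for its next hole: take the long-axis crank by its handle, wind it clockwise (as seen from the crank's own end) until you feel the table come up gently against its end stop, then wind back exactly three full turns from that touch without running past. Then push the table's clamp lever fully down to lock it, keep the crank where it is, and let go; do not lean hard on the stop, and leave the tools around it alone.

Things in the scene. Friction and masses are not known exactly. Their poses are not given: they have to be found in the camera images.
- slide_base: Fixed lower part of a bench cross table: dark steel plate 260 x 300 x 18 mm with green casting and saddle. Origin: centre of the plate's underside, on the bench. Its x points away from the robot (clamp lever and small handwheel are on the -x side), y along the long bare-steel work table to the end without a crank, z up. The low 62 mm handwheel is the other axis: leave it.
- work_table (a point): Centre of the top face of the bare-steel work table (130 mm in the base's x, 320 mm in y, top 128 mm above the bench), which slides along the base's y. A green vice with an aluminium bar on it reaches 186 mm above the bench. The long-axis crank sits on its -y end and travels with it.
- crank_hub (a point): Centre of the crank hub's outer face, on the crank's level axis (along the base's y), 100 mm above the bench. No dial. Right-hand screw, 4 mm a turn: clockwise, as seen from outside the crank end looking along the base's +y, moves table and crank to +y, anticlockwise to -y. Winding takes about 4 N at the handle, the crank stays where it is left. It may sit on its screw at any angle.
- handle_mid (a point): Point on the centre line of the crank's handle: a black sleeve, 22 mm diameter, 74 mm long, free to spin, parallel to the crank's axis, pointing out to the base's -y. It circles the axis at 50 mm radius. The point lies 42 mm outward (-y) of the hub face; the sleeve reaches 35 mm further out and 39 mm further in; the crank arm and its counterweight lie inward, nothing outward.
- stop_block (a point): Fixed dark steel block (16 mm along y, 12 mm in x, top 106 mm above the bench; this point: its centre) on the saddle's -x face. A dark dog on the table's edge meets it from -y: the end stop. At the start the table is 0.3 to 1.4 turns off it, the angle unknown. At the touch the handle still yields, about 1 mm for every 5 N beyond the winding effort; over 6 mm is too hard.
- clamp_lever (a joint): Clamp lever of the work table: 0 = slack, pointing up at 50 degrees from level towards the crank end; grows as it swings down; 1.0 = tight end, 7 degrees below level. Starts between 0 and 0.25, stays where it is left, takes about 4 N at its ball.
- lever_ball (a point): Centre of the black ball (20 mm diameter) at the clamp lever's free end, 68 mm from its pivot. The lever swings in the upright plane along the base's y, 45 mm in front (-x) of the saddle's and table's near face; when tight, the ball's centre is 68 mm above the bench.
- lever_pivot (a point): Point on the clamp lever's level pivot axis (along the base's x), in the plane in which the ball swings, 76 mm above the bench.
- drill_stand: Black stepped plastic block 60 x 150 x 40 mm full of twist drills, loose. Origin: centre of its underside. Bystander.
- hammer: Hammer lying on the bench, about 260 mm long. Origin: near the middle of its handle, on the bench. Bystander.
- chip_brush: Hand brush lying on the bench, 200 mm long. Origin: its middle, on the bench. Bystander.
- oil_bottle: White plastic bottle, 60 mm diameter, 170 mm high, standing on the bench. Origin: centre of its underside. Bystander.

How it is judged:
By the outcome, as a careful person would: the job done as asked, in the order asked, and still so for the second after the job is handed in, with the robot touching nothing.
It also fails if it takes over 72 s, if anything falls off the work surface, if the arm or the gripper's body presses on something with over 40 N, if the wrist force passes 120 N, or if a joint passes its speed limit or range.

## Working session

There is one attempt and no reset: what is moved stays moved. The work goes in short steps, Python scripts to look and compute and a tool call to move; the robot and the scene stay as the last step left them, time stands still between calls to the robot, and variables do not carry over. Pictures are saved under pics/ and viewed, at most 10 in all, crops included, and the job is handed in when it is done.

Besides the shell and the picture viewer there is one more tool, called after "Request:" in YAML: its name, and indented under it one key for each argument. arm_command: Moves the arm, as the interface text tells. Its arguments: {"type":"object","properties":{"offset":{"type":"array"},"spin":{"type":"array"},"jaw":{"type":"array"},"force":{"type":"number"}},"required":["offset","spin","jaw"]}

```bash
mkdir -p pics
cat > h.py <<'E'
import numpy as np, cv2
from scipy.spatial.transform import Rotation as R
from plant import sensors, optics, sign_off
def st():
    s=sensors.read_state(); return s
def snap(c,n):
    im=optics.read_camera(c); cv2.imwrite(f'pics/{n}.png',im[:,:,::-1]); return im
def proj(c,p):
    i=optics.camera_info(c); a=np.array(i['attitude'])
    M=a if a.shape==(3,3) else R.from_quat(a).as_matrix()
    q=M.T@(np.array(p)-i['position']); u=np.array(i['camera_matrix'])@q; return u[:2]/u[2]
def ray(c,uv):
    i=optics.camera_info(c); a=np.array(i['attitude'])
    M=a if a.shape==(3,3) else R.from_quat(a).as_matrix()
    d=M@np.linalg.inv(i['camera_matrix'])@np.array([uv[0],uv[1],1.]); return np.array(i['position']),d/np.linalg.norm(d)
E
python3 - <<'E'
from h import *
np.set_printoptions(precision=4,suppress=True)
a=snap('side','s0');b=snap('top','t0')
cv2.imwrite('pics/st0.png',cv2.resize(np.vstack([a,b])[:,:,::-1],None,fx=.78,fy=.78)) 
s=st();print(s['t'],s['tool_pos'],s['tool_rot'],s['ft_force'])
for c in('side','top'):
    print(c,optics.camera_info(c))
    for l in('slide_base','work_table','crank_hub','handle_mid','stop_block','lever_ball','lever_pivot','drill_stand','hammer','chip_brush','oil_bottle'):
        r=optics.spot_in(l,c); print(l,[(np.round(x['point'],4),round(x['confidence'],2),proj(c,x['point']).round()) for x in r[:2]])
E
```

```text
0.1 [0.1909 0.5155 0.2341] [ 0.1765  0.9843 -0.0005 -0.0001] [-0.0357  0.2449  0.7312]
side {'camera_matrix': array([[350.3109,   0.    , 254.5722],
       [  0.    , 350.3109, 197.8727],
       [  0.    ,   0.    ,   1.    ]]), 'position': array([0.3171, 0.6335, 0.8491]), 'attitude': array([-0.1897,  0.9137, -0.3519,  0.0735])}
slide_base [(array([0.5365, 0.1027, 0.1278]), 0.64, array([259., 220.]))]
work_table [(array([0.5593, 0.0954, 0.1258]), 0.88, array([252., 216.]))]
crank_hub [(array([0.5633, 0.0955, 0.1263]), 0.87, array([250., 215.])), (array([0.5347, 0.1025, 0.1288]), 0.28, array([259., 220.]))]
handle_mid [(array([ 0.376 , -0.3976,  0.0187]), 0.48, array([353., 153.]))]
stop_block [(array([0.5356, 0.0999, 0.1266]), 0.81, array([259., 220.]))]
lever_ball [(array([0.455 , 0.0054, 0.1065]), 0.74, array([299., 209.]))]
lever_pivot [(array([0.5397, 0.1016, 0.1291]), 0.74, array([258., 219.])), (array([ 0.3781, -0.3914,  0.0206]), 0.63, array([353., 154.]))]
drill_stand [(array([ 0.7801, -0.1132,  0.0317]), 0.93, array([217., 170.])), (array([0.5614, 0.0938, 0.1255]), 0.47, arr
[... 786 characters left out ...]
), 0.55, array([252., 195.]))]
crank_hub [(array([0.5668, 0.0277, 0.1254]), 0.88, array([253., 195.]))]
handle_mid [(array([0.5564, 0.0353, 0.1312]), 0.37, array([251., 198.])), (array([0.4606, 0.006 , 0.1033]), 0.18, array([259., 227.]))]
stop_block []
lever_ball [(array([0.4613, 0.0031, 0.1076]), 0.5, array([260., 226.]))]
lever_pivot [(array([0.5549, 0.033 , 0.1288]), 0.69, array([251., 199.]))]
drill_stand [(array([ 0.7786, -0.1331,  0.0363]), 0.84, array([297., 143.]))]
hammer [(array([ 0.3929, -0.4029,  0.024 ]), 0.95, array([373., 247.]))]
chip_brush [(array([0.4003, 0.4025, 0.0189]), 0.96, array([150., 245.]))]
oil_bottle [(array([0.6105, 0.4092, 0.1124]), 0.95, array([144., 183.]))]
```

View pics/s0.png

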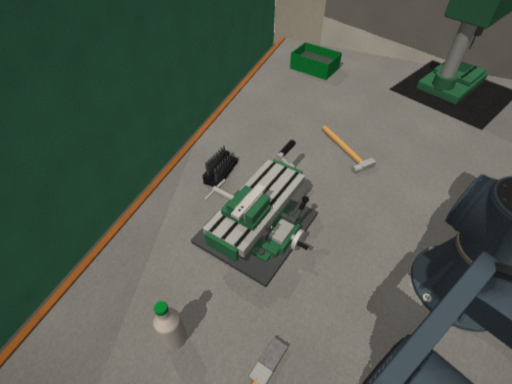

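View pics/t0.png

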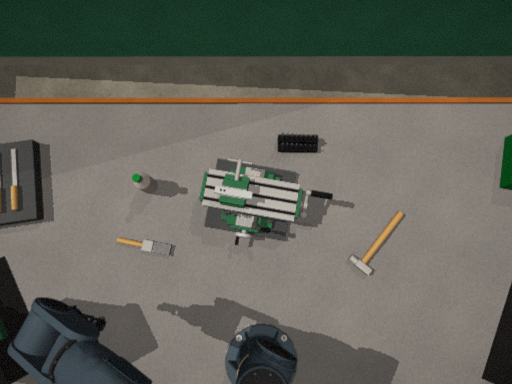

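The side view shows the cross table with its crank handle at about (288,147) and the lever ball at about (303,203). In the top view the handle is at about (320,195). The base is yawed slightly. I'll zoom in.

Run:
```python
import cv2,numpy as np
a=cv2.imread('pics/s0.png')[125:285,185:325];b=cv2.imread('pics/t0.png')[145:255,195:345]
a=cv2.resize(a,None,fx=3.5,fy=3.5,interpolation=cv2.INTER_CUBIC)
cv2.imwrite('pics/c1.png',a);cv2.imwrite('pics/c2.png',cv2.resize(b,None,fx=5,fy=5,interpolation=cv2.INTER_CUBIC))
```

```text
(no output)
```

View pics/c1.png

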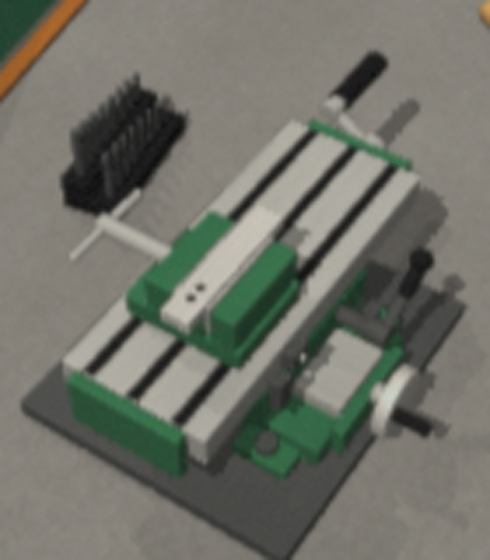

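View pics/c2.png

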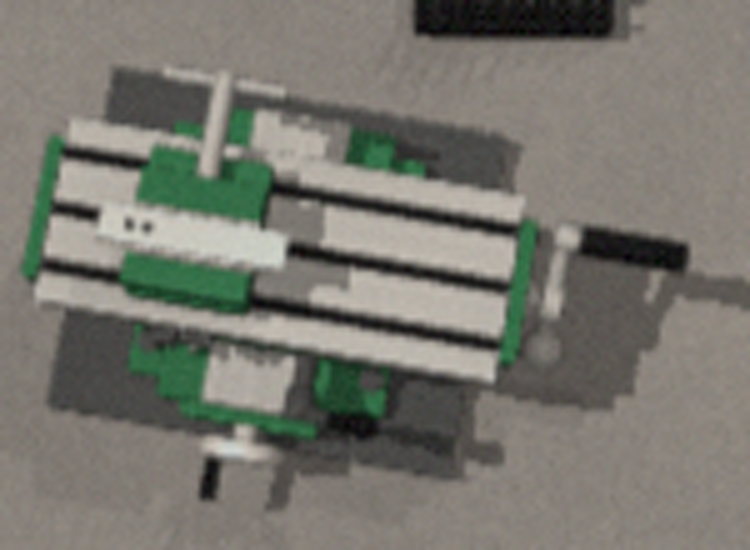

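The crops show these points:
- The plate and table corners are sharp in the top view.
- The handle runs (580,242) to (687,258) in the top crop and (340,98) to (372,63) in the side crop.
- The lever ball is at about (420,258) in the side crop.

Next I'll compute the geometry.

```bash
cat > g.py <<'E'
from h import *
np.set_printoptions(precision=4,suppress=True)
T=lambda u,v:(195+u/5-.4,145+v/5-.4)
S=lambda u,v:(185+u/3.5-.36,125+v/3.5-.36)
def onz(c,uv,z):
    o,d=ray(c,uv); return o+d*(z-o[2])/d[2]
def tri(r):
    A=np.zeros((3,3));b=np.zeros(3)
    for o,d in r:
        P=np.eye(3)-np.outer(d,d);A+=P;b+=P@o
    p=np.linalg.solve(A,b); return p,[np.linalg.norm((np.eye(3)-np.outer(d,d))@(p-o)) for o,d in r]
E
python3 - <<'E'
from g import *
pl=np.array([onz('top',T(*p),.018) for p in[(112,68),(522,140),(465,478),(48,405)]])
tb=np.array([onz('top',T(*p),.128) for p in[(70,120),(525,197),(495,380),(37,303)]])
for n,q in(('plate',pl),('table',tb)):
    e=(q[0]-q[1])+(q[3]-q[2]); print(n,q.mean(0),'yaw',np.degrees(np.arctan2(-e[0],e[1])),np.linalg.norm(e)/2,np.linalg.norm(q[0]-q[3]))
tb2=np.array([onz('side',S(*p),.128) for p in[(65,363),(297,122),(418,177),(205,445)]])
q=tb2;e=(q[0]-q[1])+(q[3]-q[2]); print('side table',q.mean(0),np.degrees(np.arctan2(-e[0],e[1])),np.linalg.norm(e)/2,np.linalg.norm(q[0]-q[3]))
print('outer',tri([ray('top',T(687,258)),ray('side',S(374,62))]))
print('inner',tri([ray('top',T(580,242)),ray('side',S(339,98))]))
print('ball',tri([ray('top',T(357,425)),ray('side',S(420,258))]))
E
```

```text
plate [0.5702 0.0341 0.018 ] yaw -9.92097402602493 0.3109729718151816 0.25692222857401015
table [0.5693 0.0354 0.128 ] yaw -9.56657927507289 0.3173016591777795 0.12912414332779895
side table [0.5668 0.0398 0.128 ] -9.98375964810558 0.31896313434325935 0.1265752090159312
outer (array([ 0.5658, -0.2432,  0.121 ]), [np.float64(0.001007765545212319), np.float64(0.0010077655452125152)])
inner (array([ 0.5742, -0.1686,  0.133 ]), [np.float64(0.00027848321415329834), np.float64(0.0002784832141533517)])
ball (array([ 0.4493, -0.0166,  0.1298]), [np.float64(0.0001281802187902484), np.float64(0.0001281802187902516)])
```

Run:
```python
from g import *
s=st();Rt=R.from_quat(s['tool_rot']);i=optics.camera_info('wrist')
a=np.array(i['attitude']);M=a if a.shape==(3,3) else R.from_quat(a).as_matrix()
print('cam in tool',Rt.inv().apply(i['position']-s['tool_pos']));print(Rt.as_matrix().T@M);print(i['camera_matrix'])
yaw=np.radians(-9.8);xb=np.array([np.cos(yaw),np.sin(yaw),0]);yb=np.array([-np.sin(yaw),np.cos(yaw),0]);o=np.array([.5695,.0350,0])
for n,p in(('dark?',onz('side',S(293,370),.106)),('ball',[.4493,-.0166,.13]),('hmid',[.57,-.206,.127]),('pivot',onz('side',S(390,325),.076))):
    d=np.array(p)-o;print(n,d@xb,d@yb,p[2])
```

```text
cam in tool [ 0.0789 -0.0008 -0.1403]
[[ 0.0009 -0.9503 -0.3115]
 [ 1.      0.0012 -0.0008]
 [ 0.0012 -0.3115  0.9503]]
[[282.9626   0.     255.8225]
 [  0.     282.9626 193.3527]
 [  0.       0.       1.    ]]
dark? -0.07508404735440743 0.061783609055627846 0.10599999999999998
ball -0.10966321924074826 -0.07130622936150521 0.13
hmid 0.04151319324825554 -0.2373981987849381 0.127
pivot -0.10574398453477507 -0.03935220418910884 0.07599999999999996
```

Request:
arm_command:
  offset:
    - [-40, -39, 0]
    - [-80, -78, 5]
    - [-120, -116, 10]
    - [-160, -155, 15]
    - [-200, -194, 20]
    - [-240, -233, 25]
    - [-280, -272, 30]
    - [-320, -311, 35]
    - [-360, -349, 40]
    - [-378, -366, 44]
  spin: [0.14, 0.28, 0.42, 0.56, 0.7, 0.84, 0.98, 1.12, 1.26, 1.388]
  jaw: [0, 0, 0, 0, 0, 0, 0, 0, 0, 0]

```text
t: 2.2
tool_pos: [0.4068, 0.0644, 0.194]
tool_rot: [0.767, 0.642, 0.0, 0.0]
ft_force: [1.3, 0.0, 0.7]
grip_width: 0.0856
finger_force: 0.0
```

Run:
```python
from g import *
s=st();print(s['t'],s['tool_pos'],R.from_quat(s['tool_rot']).as_matrix()[:,:2],s['joint_pos'],s['qvel'])
a=snap('wrist','w1')
cv2.imwrite('pics/w1b.png',cv2.resize(a[:,:,::-1],(768,576),interpolation=cv2.INTER_CUBIC))
for l in('stop_block','lever_ball','handle_mid','crank_hub'): print(l,[(x['point'],x['confidence']) for x in optics.spot_in(l,'wrist')])
```

```text
2.2 [0.4068 0.0644 0.194 ] [[ 0.1769  0.9842]
 [ 0.9842 -0.1769]
 [ 0.0003  0.0011]] [0.0438 0.1522 2.0305 0.0001 0.9578 0.2215] [-1.1526  0.3171 -0.2135 -0.0016 -0.1128  0.1153]
stop_block [([0.521, 0.09, 0.1281], 0.66)]
lever_ball []
handle_mid []
crank_hub [([0.5406, 0.0863, 0.1263], 0.92)]
```

View pics/w1b.png

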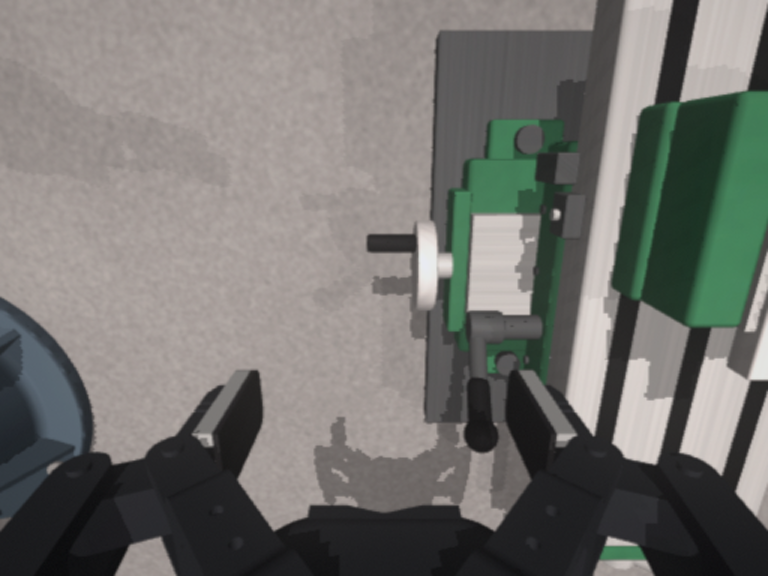

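The wrist view shows the stop block at about (558,167) and the dog below it at about (570,215), with a clear gap between. The lever ball is at (481,435). I'll zoom in now that the arm has settled.

Run:
```python
from g import *
s=st();print(s['t'],s['tool_pos'],s['qvel'][0])
i=optics.camera_info('wrist');a=snap('wrist','w2');print(i['position'],i['attitude'])
u,v=proj('wrist',[.5,.09,.106]);print(u,v)
c=a[70:180,330:440,::-1]
cv2.imwrite('pics/w2c.png',cv2.resize(c,(550,550),interpolation=cv2.INTER_CUBIC))
```

```text
2.45 [0.4058 0.0666 0.1937] 0.03495538694749587
[0.4199 0.144  0.334 ] [ 0.9839 -0.0842 -0.0131  0.1572]
364.7078708837494 152.89906087760272
```

View pics/w2c.png

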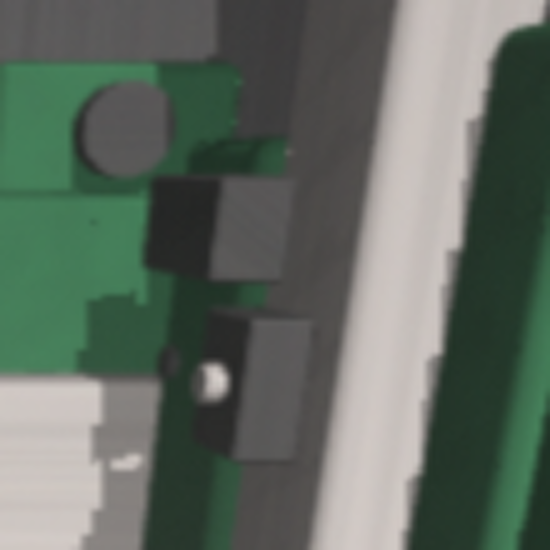

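Request:
arm_command:
  offset:
    - [-20, 4, 0]
    - [-40, 8, 0]
    - [-60, 12, 0]
    - [-75, 15, 0]
    - [-75, 15, 0]
    - [-75, 15, 0]
    - [-75, 15, 0]
    - [-75, 15, 0]
    - [-75, 15, 0]
    - [-75, 15, 0]
  spin: [0, 0, 0, 0, 0, 0, 0, 0, 0, 0]
  jaw: [0, 0, 0, 0, 0, 0, 0, 0, 0, 0]

```text
t: 3.5
tool_pos: [0.408, -0.0098, 0.1938]
tool_rot: [0.765, 0.644, -0.0, 0.0]
ft_force: [0.2, -0.4, -0.1]
grip_width: 0.0854
finger_force: 0.0
```

Run:
```python
from g import *
s=st();print(s['t'],s['tool_pos'],s['qvel'][0])
i=optics.camera_info('wrist');a=snap('wrist','w3');print(i['position'],i['attitude'])
u,v=proj('wrist',[.5,.09,.106]);print(u,v)
u,v=int(u),int(v);u0,v0=u-35,v-70;print(u0,v0)
c=a[v0:v0+110,u0:u0+110,::-1]
cv2.imwrite('pics/w3c.png',cv2.resize(c,(550,550),interpolation=cv2.INTER_CUBIC))
```

```text
3.5 [ 0.408  -0.0098  0.1938] -0.004630877579680987
[0.422  0.0677 0.334 ] [ 0.9839 -0.0842 -0.013   0.1572]
355.9981936281008 49.38594422322024
320 -21Traceback (most recent call last):
  File "<stdin>", line 7, in <module>
cv2.error: OpenCV(4.12.0) /io/opencv/modules/imgproc/src/resize.cpp:4208: error: (-215:Assertion failed) !ssize.empty() in function 'resize'
```

Run:
```python
import cv2
a=cv2.imread('pics/w3.png');cv2.imwrite('pics/w3c.png',cv2.resize(a[0:110,325:435],(550,550),interpolation=cv2.INTER_CUBIC))
```

```text
(no output)
```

View pics/w3c.png

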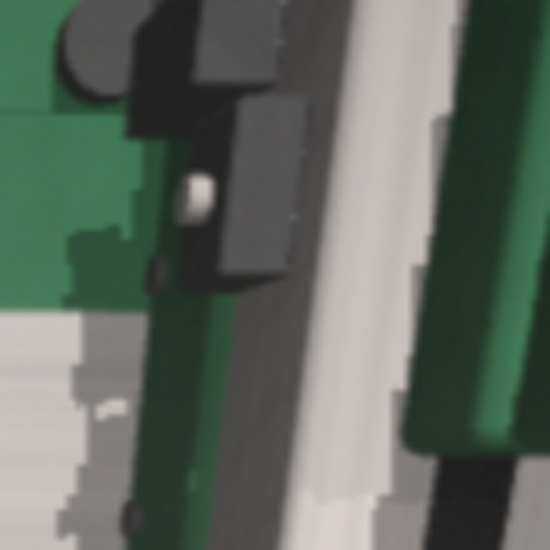

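In this view the block's lower edge is at about v=82 and the dog's upper edge at about v=95 (crop pixels). I'll triangulate both.

Run:
```python
from g import *
K=np.array(optics.camera_info('wrist')['camera_matrix'])
def mk(p,q): 
    M=R.from_quat(q).as_matrix()
    return lambda u,v:(np.array(p),(lambda d:d/np.linalg.norm(d))(M@np.linalg.inv(K)@[u,v,1.]))
A=mk([.4199,.1440,.3340],[.9839,-.0842,-.0131,.1572]);B=mk([.4220,.0677,.3340],[.9839,-.0842,-.0130,.1572])
a=lambda u,v:A(330+u/5-.4,70+v/5-.4);b=lambda u,v:B(325+u/5-.4,v/5-.4)
yaw=np.radians(-9.8);xb=np.array([np.cos(yaw),np.sin(yaw),0]);yb=np.array([-np.sin(yaw),np.cos(yaw),0]);o=np.array([.5695,.0350,0])
bs=lambda p:np.array([(p-o)@xb,(p-o)@yb,p[2]])*1e3
for n,p,q in(('block L',(210,279),(195,82)),('block R',(283,281),(275,84)),('dog TL',(250,318),(238,95)),('dog TR',(313,320),(308,95)),('dog BL',(235,458),(220,272)),('dog BR',(297,462),(287,273))):
    P,e=tri([a(*p),b(*q)]);print(n,bs(P),np.round(np.array(e)*1e3,2))
def oz(r,z):
    return bs(r[0]+r[1]*(z-r[0][2])/r[1][2])
for z in(.106,.110,.112,.116): print(z,[oz(a(*p),z).round(2) for p in((210,279),(283,281),(250,318),(313,320))],[oz(b(*p),z)[1].round(2) for p in((195,82),(275,84),(238,95),(308,95))])
# pivot/ball from w1b-ish not needed
```

```text
block L [-75.1485  63.5057 106.8542] [0.04 0.04]
block R [-63.9162  63.216  107.1785] [0.13 0.13]
dog TL [-73.4925  58.8605 119.4978] [0.02 0.02]
dog TR [-64.5164  58.6621 120.3938] [0.06 0.06]
dog BL [-73.0235  37.6272 119.3851] [0.18 0.18]
dog BR [-64.2826  37.3197 120.9532] [0.31 0.31]
0.106 [array([-74.77,  63.44, 106.  ]), array([-63.24,  63.14, 106.  ]), array([-67.65,  57.41, 106.  ]), array([-57.61,  57.1 , 106.  ])] [np.float64(63.71), np.float64(63.47), np.float64(62.11), np.float64(62.12)]
0.11 [array([-76.37,  63.77, 110.  ]), array([-65.04,  63.47, 110.  ]), array([-69.38,  57.84, 110.  ]), array([-59.51,  57.54, 110.  ])] [np.float64(62.72), np.float64(62.48), np.float64(61.15), np.float64(61.15)]
0.112 [array([-77.17,  63.93, 112.  ]), array([-65.95,  63.63, 112.  ]), array([-70.24,  58.06, 112.  ]), array([-60.46,  57.76, 112.  ])] [np.float64(62.22), np.float64(61.99), np.float64(60.66), np.float64(60.67)]
0.116 [array([-78.77,  64.25, 116.  ]), array([-67.75,  63.96, 116.  ]), array([-71.96,  58.49, 116.  ]), array([-62.36,  58.19, 116.  ])] [np.float64(61.23), np.float64(61.0), np.float64(59.7), np.float64(59.71)]
```

Request:
arm_command:
  offset:
    - [-22, 24, 0]
    - [-44, 48, 0]
    - [-66, 72, 0]
    - [-88, 96, 0]
    - [-110, 120, 0]
    - [-132, 145, 0]
    - [-154, 170, 0]
    - [-175, 193, 0]
    - [-175, 193, 0]
    - [-175, 193, 0]
  spin: [0, 0, 0, 0, 0, 0, 0, 0, 0, 0]
  jaw: [0, 0, 0, 0, 0, 0, 0, 0, 0, 0]

```text
t: 4.55
tool_pos: [0.568, -0.2156, 0.1932]
tool_rot: [0.765, 0.643, -0.0, -0.0]
ft_force: [0.3, 0.3, 0.2]
grip_width: 0.0854
finger_force: 0.0
```

Run:
```python
from g import *
s=st();print(s['t'],s['tool_pos'],s['tool_rot'],s['joint_pos'])
i=optics.camera_info('wrist');a=snap('wrist','w4');print(i['position'],i['attitude'])
cv2.imwrite('pics/w4b.png',cv2.resize(a[:,:,::-1],(768,576),interpolation=cv2.INTER_CUBIC))
for l in('handle_mid','crank_hub'): print(l,[(x['point'],x['confidence']) for x in optics.spot_in(l,'wrist')])
```

```text
4.55 [ 0.568  -0.2156  0.1932] [ 0.7654  0.6435 -0.0002 -0.0005] [-0.4394  0.4976  1.5366  0.0001  1.1084 -0.2668]
[ 0.5822 -0.1383  0.3335] [ 0.9839 -0.0847 -0.0135  0.157 ]
handle_mid [([0.5686, -0.1993, 0.1373], 0.85), ([0.4096, -0.4116, 0.0208], 0.49)]
crank_hub [([0.5542, -0.1075, 0.1247], 0.93), ([0.7803, -0.1415, 0.0355], 0.52)]
```

View pics/w4b.png

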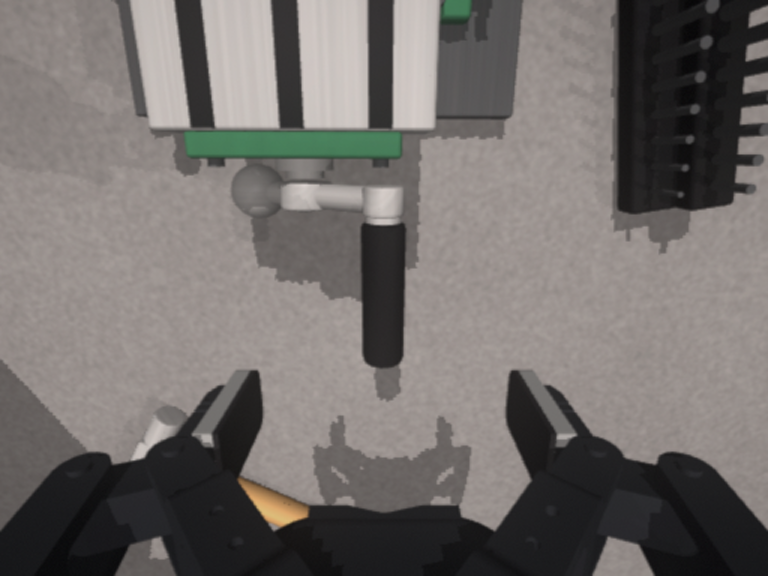

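The handle runs along u=383 from v=222 to v=365, centred between the jaws and parallel to the tool x-axis. The hub is at about u=303. I'll compute the positions.

Run:
```python
from g import *
yaw=np.radians(-9.8);xb=np.array([np.cos(yaw),np.sin(yaw),0]);yb=np.array([-np.sin(yaw),np.cos(yaw),0]);o=np.array([.5695,.0350,0])
bs=lambda p:(np.array([(p-o)@xb,(p-o)@yb,p[2]])*1e3).round(1)
V=lambda u,v:(u/1.5-.17,v/1.5-.17)
print('tcp',bs(st()['tool_pos']))
for z in(.121,.127,.133): print(z,bs(onz('wrist',V(383,222),z)),bs(onz('wrist',V(383,365),z)))
for z in(.1,.11): print('hub',bs(onz('wrist',V(303,195),z)),bs(onz('wrist',V(305,165),z)))
for u in(150,436):print('table',bs(onz('wrist',V(u,130),.128)))
```

```text
tcp [  40.8 -246.4  193.8]
0.121 [  41.1 -201.5  121. ] [  41.1 -281.7  121. ]
0.127 [  41.1 -200.6  127. ] [  41.1 -278.4  127. ]
0.133 [  41.1 -199.6  133. ] [  41.1 -275.2  133. ]
hub [  -2.1 -190.3  100. ] [  -0.2 -174.7  100. ]
hub [  -0.3 -189.3  110. ] [   1.6 -174.4  110. ]
table [ -64.8 -158.7  128. ]
table [  65.2 -158.6  128. ]
```

Request:
arm_command:
  offset:
    - [-6, 0, 15]
    - [-6, 0, 30]
    - [-6, 0, 45]
    - [-6, 0, 60]
    - [-6, 0, 60]
    - [-6, 0, 60]
    - [-6, 0, 60]
    - [-6, 0, 60]
    - [-6, 0, 60]
    - [-6, 0, 60]
  spin: [0, 0, 0, 0, 0, 0, 0, 0, 0, 0]
  jaw: [0, 0, 0, 0, 0, 1, 1, 1, 1, 1]
  force: 50

```text
t: 5.7
tool_pos: [0.5671, -0.2214, 0.1341]
tool_rot: [0.765, 0.644, -0.0, 0.0]
ft_force: [-2.1, -0.2, 2.7]
grip_width: 0.0171
finger_force: 46.5
```

```bash
cat > c.py <<'E'
# circle plan: python3 c.py th0 th1 n [th_ref]
import sys,numpy as np
a,b,n=float(sys.argv[1]),float(sys.argv[2]),int(sys.argv[3])
t=np.radians(np.linspace(a,b,n+1)); r=50
# tool x=+yb, tool y=+xb, tool z=down ; cw (theta falling) moves +y 4mm/turn
o=[[round(-4*(x-t[0])/2/np.pi,1),round(r*(np.cos(x)-np.cos(t[0])),1),round(-r*(np.sin(x)-np.sin(t[0])),1)] for x in t[1:]]
print(o)
E
python3 c.py 34.5 -55.5 5; python3 c.py 34.5 -145.5 10
```

```text
[[np.float64(0.2), np.float64(6.7), np.float64(14.1)], [np.float64(0.4), np.float64(8.8), np.float64(29.6)], [np.float64(0.6), np.float64(5.9), np.float64(45.0)], [np.float64(0.8), np.float64(-1.5), np.float64(58.8)], [np.float64(1.0), np.float64(-12.9), np.float64(69.5)]]
[[np.float64(0.2), np.float64(6.7), np.float64(14.1)], [np.float64(0.4), np.float64(8.8), np.float64(29.6)], [np.float64(0.6), np.float64(5.9), np.float64(45.0)], [np.float64(0.8), np.float64(-1.5), np.float64(58.8)], [np.float64(1.0), np.float64(-12.9), np.float64(69.5)], [np.float64(1.2), np.float64(-27.0), np.float64(76.3)], [np.float64(1.4), np.float64(-42.5), np.float64(78.3)], [np.float64(1.6), np.float64(-57.9), np.float64(75.5)], [np.float64(1.8), np.float64(-71.6), np.float64(68.0)], [np.float64(2.0), np.float64(-82.4), np.float64(56.6)]]
```

Request:
arm_command:
  offset:
    - [0.1, 3.8, 6.7]
    - [0.2, 6.7, 14.1]
    - [0.3, 8.4, 21.8]
    - [0.4, 8.8, 29.6]
    - [0.5, 8.0, 37.4]
    - [0.6, 5.9, 45.0]
    - [0.7, 2.6, 52.2]
    - [0.8, -1.5, 58.8]
    - [0.9, -6.8, 64.6]
    - [1.0, -12.9, 69.5]
  spin: [0, 0, 0, 0, 0, 0, 0, 0, 0, 0]
  jaw: [1, 1, 1, 1, 1, 1, 1, 1, 1, 1]
  force: 50

```text
t: 6.7
tool_pos: [0.5549, -0.2175, 0.064]
tool_rot: [0.765, 0.644, 0.001, -0.0]
ft_force: [-1.5, 8.5, 12.7]
grip_width: 0.0169
finger_force: 49.4
```

```bash
cat > q.py <<'E'
from g import *
s=st();Rt=R.from_quat(s['tool_rot'])
yaw=np.radians(-9.8);xb=np.array([np.cos(yaw),np.sin(yaw),0]);yb=np.array([-np.sin(yaw),np.cos(yaw),0]);o=np.array([.5695,.0350,0])
d=s['tool_pos']-o;f=s['ft_force']
print('t',s['t'],'base mm x,y,z',(np.array([d@xb,d@yb,s['tool_pos'][2]])*1e3).round(2),'F base',np.array([f@xb,f@yb,f[2]]).round(2),'w',s['grip_width'],'tq',s['ft_torque'],'ff',s['finger_force'])
E
sed -i 's/round(\(-4\|r\*\|-r\*\)/float(round(\1/g' c.py; python3 q.py
```

```text
t 6.7 base mm x,y,z [  28.57 -251.28   64.02] F base [-2.9   8.15 12.66] w 0.01694250984737166 tq [ 1.4945  0.395  -0.1322] ff 49.445831179618835
```

```bash
cat > c2.py <<'E'
# python3 c2.py cx cz curx curz th0 th1 n ytotal
import sys,numpy as np
cx,cz,x0,z0,a,b,n,yt=map(float,sys.argv[1:9]);n=int(n)
t=np.radians(np.linspace(a,b,n+1))[1:]
print([[round(yt*(k+1)/n,1),round(float(cx+50*np.cos(x)-x0),1),round(float(-(cz+50*np.sin(x)-z0)),1)] for k,x in enumerate(t)])
x=t[-1];print('end',cx+50*np.cos(x),cz+50*np.sin(x))
E
python3 c2.py -0.9 107.2 28.4 64.6 -55.3 -145.3 10 1.6
```

```text
[[0.2, -7.6, 2.5], [0.3, -14.9, 5.3], [0.5, -22.6, 6.9], [0.6, -30.4, 7.4], [0.8, -38.2, 6.6], [1.0, -45.8, 4.6], [1.1, -53.0, 1.4], [1.3, -59.6, -2.8], [1.4, -65.4, -8.1], [1.6, -70.4, -14.1]]
end -42.00720205153688 78.7360238284578
```

Request:
arm_command:
  offset:
    - [0.2, -7.6, 2.5]
    - [0.3, -14.9, 5.3]
    - [0.5, -22.6, 6.9]
    - [0.6, -30.4, 7.4]
    - [0.8, -38.2, 6.6]
    - [1.0, -45.8, 4.6]
    - [1.1, -53.0, 1.4]
    - [1.3, -59.6, -2.8]
    - [1.4, -65.4, -8.1]
    - [1.6, -70.4, -14.1]
  spin: [0, 0, 0, 0, 0, 0, 0, 0, 0, 0]
  jaw: [1, 1, 1, 1, 1, 1, 1, 1, 1, 1]

```text
t: 7.7
tool_pos: [0.4849, -0.2046, 0.0787]
tool_rot: [0.765, 0.644, -0.0, -0.0]
ft_force: [4.4, -3.1, -2.6]
grip_width: 0.017
finger_force: 45.8
```

```bash
python3 q.py
```

```text
t 7.7 base mm x,y,z [ -42.6  -250.53   78.74] F base [ 4.82 -2.29 -2.59] w 0.01701334928036189 tq [-0.4722 -0.7092 -0.2867] ff 45.82225978374481
```

```bash
python3 c2.py -0.9 107.2 -42 78.7 -145.3 -307.3 10 1.8;python3 c2.py -0.9 107.2 29.4 147 -307.3 -340 10 .4
```

```text
[[0.2, -6.3, -12.6], [0.4, -8.9, -26.5], [0.5, -7.4, -40.5], [0.7, -2.2, -53.6], [0.9, 6.6, -64.6], [1.1, 18.0, -72.9], [1.3, 31.3, -77.5], [1.4, 45.4, -78.3], [1.6, 59.1, -75.1], [1.8, 71.4, -68.3]]
end 29.399420013285557 146.9736740427448
[[0.0, 2.2, 1.8], [0.1, 4.3, 3.7], [0.1, 6.3, 5.8], [0.2, 8.2, 7.9], [0.2, 10.0, 10.2], [0.2, 11.6, 12.5], [0.3, 13.1, 14.9], [0.3, 14.4, 17.5], [0.4, 15.6, 20.0], [0.4, 16.7, 22.7]]
end 46.084631039295424 124.30100716628343
```

Request:
arm_command:
  offset:
    - [0.2, -6.3, -12.6]
    - [0.4, -8.9, -26.5]
    - [0.5, -7.4, -40.5]
    - [0.7, -2.2, -53.6]
    - [0.9, 6.6, -64.6]
    - [1.1, 18.0, -72.9]
    - [1.3, 31.3, -77.5]
    - [1.4, 45.4, -78.3]
    - [1.6, 59.1, -75.1]
    - [1.8, 71.4, -68.3]
  spin: [0, 0, 0, 0, 0, 0, 0, 0, 0, 0]
  jaw: [1, 1, 1, 1, 1, 1, 1, 1, 1, 1]

```text
t: 8.7
tool_pos: [0.5556, -0.2153, 0.1478]
tool_rot: [0.765, 0.644, -0.001, -0.001]
ft_force: [-4.4, -2.5, 2.2]
grip_width: 0.0169
finger_force: 48.0
```

```bash
python3 q.py
python3 - <<'E'
from g import *
a=snap('wrist','w5')
E
```

```text
t 8.7 base mm x,y,z [  28.95 -248.98  147.75] F base [-3.94 -3.25  2.23] w 0.016902447328314606 tq [-0.2996  0.9046  0.0205] ff 47.970088720321655
```

Run:
```python
import numpy as np
T=[-307.3,-322.3]+[-322.3-5.5*k for k in range(1,26)]
p=lambda t:np.array([-.9+50*np.cos(np.radians(t)),107.2+50*np.sin(np.radians(t))])
for a,b in zip(T,T[1:]):
    d=p(b)-p(a);t=np.radians(b);print(round(b+360,1),'y,z',d[0].round(1),(-d[1]).round(1),' -t(x,z)',(-np.sin(t)).round(2),np.cos(t).round(2))
```

```text
37.7 y,z 9.3 9.2  -t(x,z) -0.61 0.79
32.2 y,z 2.7 3.9  -t(x,z) -0.53 0.85
26.7 y,z 2.4 4.2  -t(x,z) -0.45 0.89
21.2 y,z 1.9 4.4  -t(x,z) -0.36 0.93
15.7 y,z 1.5 4.6  -t(x,z) -0.27 0.96
10.2 y,z 1.1 4.7  -t(x,z) -0.18 0.98
4.7 y,z 0.6 4.8  -t(x,z) -0.08 1.0
-0.8 y,z 0.2 4.8  -t(x,z) 0.01 1.0
-6.3 y,z -0.3 4.8  -t(x,z) 0.11 0.99
-11.8 y,z -0.8 4.7  -t(x,z) 0.2 0.98
-17.3 y,z -1.2 4.6  -t(x,z) 0.3 0.95
-22.8 y,z -1.6 4.5  -t(x,z) 0.39 0.92
-28.3 y,z -2.1 4.3  -t(x,z) 0.47 0.88
-33.8 y,z -2.5 4.1  -t(x,z) 0.56 0.83
-39.3 y,z -2.9 3.9  -t(x,z) 0.63 0.77
-44.8 y,z -3.2 3.6  -t(x,z) 0.7 0.71
-50.3 y,z -3.5 3.2  -t(x,z) 0.77 0.64
-55.8 y,z -3.8 2.9  -t(x,z) 0.83 0.56
-61.3 y,z -4.1 2.5  -t(x,z) 0.88 0.48
-66.8 y,z -4.3 2.1  -t(x,z) 0.92 0.39
-72.3 y,z -4.5 1.7  -t(x,z) 0.95 0.3
-77.8 y,z -4.6 1.2  -t(x,z) 0.98 0.21
-83.3 y,z -4.7 0.8  -t(x,z) 0.99 0.12
-88.8 y,z -4.8 0.3  -t(x,z) 1.0 0.02
-94.3 y,z -4.8 -0.1  -t(x,z) 1.0 -0.07
-99.8 y,z -4.8 -0.6  -t(x,z) 0.99 -0.17
```

Request:
arm_command:
  offset:
    - [0, 2.0, 1.7]
    - [0, 4.0, 3.5]
    - [0.1, 5.8, 5.3]
    - [0.1, 7.6, 7.2]
    - [0.1, 9.3, 9.2]
    - [0.2, 9.3, 9.2]
    - [0.2, 9.3, 9.2]
    - [0.2, 9.3, 9.2]
    - [0.2, 9.3, 9.2]
    - [0.2, 9.3, 9.2]
  spin: [0, 0, 0, 0, 0, 0, 0, 0, 0, 0]
  jaw: [1, 1, 1, 1, 1, 1, 1, 1, 1, 1]

```text
t: 9.75
tool_pos: [0.5652, -0.2168, 0.1381]
tool_rot: [0.765, 0.644, -0.0, 0.0]
ft_force: [-1.8, -5.9, 2.7]
grip_width: 0.0167
finger_force: 48.4
```

Request:
arm_command:
  offset:
    - [0, 0.7, 1.0]
    - [0, 1.4, 2.0]
    - [0, 2.1, 3.0]
    - [0.1, 2.7, 3.9]
    - [0.1, 2.7, 3.9]
    - [0.1, 2.7, 3.9]
    - [0.1, 2.7, 3.9]
    - [0.1, 2.7, 3.9]
    - [0.1, 2.7, 3.9]
    - [0.1, 2.7, 3.9]
  spin: [0, 0, 0, 0, 0, 0, 0, 0, 0, 0]
  jaw: [1, 1, 1, 1, 1, 1, 1, 1, 1, 1]

```text
t: 10.75
tool_pos: [0.568, -0.2172, 0.1343]
tool_rot: [0.765, 0.644, -0.0, 0.0]
ft_force: [-1.4, -5.2, 2.8]
grip_width: 0.0168
finger_force: 48.5
```

Request:
arm_command:
  offset:
    - [0, 0.6, 1.0]
    - [0, 1.2, 2.1]
    - [0, 1.8, 3.1]
    - [0.1, 2.4, 4.2]
    - [0.1, 2.4, 4.2]
    - [0.1, 2.4, 4.2]
    - [0.1, 2.4, 4.2]
    - [0.1, 2.4, 4.2]
    - [0.1, 2.4, 4.2]
    - [0.1, 2.4, 4.2]
  spin: [0, 0, 0, 0, 0, 0, 0, 0, 0, 0]
  jaw: [1, 1, 1, 1, 1, 1, 1, 1, 1, 1]

```text
t: 11.75
tool_pos: [0.5704, -0.2175, 0.1302]
tool_rot: [0.765, 0.644, -0.0, 0.001]
ft_force: [-1.2, -5.6, 3.6]
grip_width: 0.0168
finger_force: 48.5
```

Request:
arm_command:
  offset:
    - [0, 0.5, 1.1]
    - [0, 1.0, 2.2]
    - [0, 1.5, 3.3]
    - [0.1, 1.9, 4.4]
    - [0.1, 1.9, 4.4]
    - [0.1, 1.9, 4.4]
    - [0.1, 1.9, 4.4]
    - [0.1, 1.9, 4.4]
    - [0.1, 1.9, 4.4]
    - [0.1, 1.9, 4.4]
  spin: [0, 0, 0, 0, 0, 0, 0, 0, 0, 0]
  jaw: [1, 1, 1, 1, 1, 1, 1, 1, 1, 1]

```text
t: 12.75
tool_pos: [0.572, -0.218, 0.1268]
tool_rot: [0.765, 0.644, -0.0, 0.001]
ft_force: [-7.7, -4.6, 15.4]
grip_width: 0.0167
finger_force: 52.0
```

The stop is touched with about 13 N over the winding effort, so about 2.7 mm past the touch. That puts the touch near 26.6° on the circle. Next is winding back in half-turn calls.

```bash
python3 q.py
python3 - <<'E'
import numpy as np
p=lambda t:np.array([-.9+50*np.cos(np.radians(t)),107.2+50*np.sin(np.radians(t))])
print(p(21.2))
for s in(21.2,201.2): print([[round(-.2*k,1),float((p(s+18*k)-p(s))[0].round(1)),float((-(p(s+18*k)-p(s))[1]).round(1))] for k in range(1,11)])
E
```

```text
t 12.75 base mm x,y,z [  45.5  -248.85  126.8 ] F base [-6.8  -5.81 15.37] w 0.016659633129309234 tq [-0.792   1.3468  0.103 ] ff 51.99604332447052
[ 45.71619006 125.2812285 ]
[[-0.2, -7.9, -13.5], [-0.4, -19.5, -23.9], [-0.6, -33.8, -30.3], [-0.8, -49.4, -31.8], [-1.0, -64.7, -28.5], [-1.2, -78.2, -20.7], [-1.4, -88.6, -9.0], [-1.6, -95.0, 5.3], [-1.8, -96.5, 20.9], [-2.0, -93.2, 36.2]]
[[-0.2, 7.9, 13.5], [-0.4, 19.5, 23.9], [-0.6, 33.8, 30.3], [-0.8, 49.4, 31.8], [-1.0, 64.7, 28.5], [-1.2, 78.2, 20.7], [-1.4, 88.6, 9.0], [-1.6, 95.0, -5.3], [-1.8, 96.5, -20.9], [-2.0, 93.2, -36.2]]
```

Request:
arm_command:
  offset:
    - [-0.2, -7.9, -13.5]
    - [-0.4, -19.5, -23.9]
    - [-0.6, -33.8, -30.3]
    - [-0.8, -49.4, -31.8]
    - [-1.0, -64.7, -28.5]
    - [-1.2, -78.2, -20.7]
    - [-1.4, -88.6, -9.0]
    - [-1.6, -95.0, 5.3]
    - [-1.8, -96.5, 20.9]
    - [-2.0, -93.2, 36.2]
  spin: [0, 0, 0, 0, 0, 0, 0, 0, 0, 0]
  jaw: [1, 1, 1, 1, 1, 1, 1, 1, 1, 1]

```text
t: 13.75
tool_pos: [0.4796, -0.2035, 0.089]
tool_rot: [0.765, 0.644, -0.0, 0.0]
ft_force: [-0.3, -1.5, 4.7]
grip_width: 0.0169
finger_force: 49.1
```

```bash
python3 q.py
```

```text
t 13.75 base mm x,y,z [ -48.02 -250.29   88.95] F base [ 0.   -1.54  4.71] w 0.016860699718723924 tq [-0.4107 -0.0433 -0.2156] ff 49.146891832351685
```

Good. Second half of turn 1.

Request:
arm_command:
  offset:
    - [-0.2, 7.9, 13.5]
    - [-0.4, 19.5, 23.9]
    - [-0.6, 33.8, 30.3]
    - [-0.8, 49.4, 31.8]
    - [-1.0, 64.7, 28.5]
    - [-1.2, 78.2, 20.7]
    - [-1.4, 88.6, 9.0]
    - [-1.6, 95.0, -5.3]
    - [-1.8, 96.5, -20.9]
    - [-2.0, 93.2, -36.2]
  spin: [0, 0, 0, 0, 0, 0, 0, 0, 0, 0]
  jaw: [1, 1, 1, 1, 1, 1, 1, 1, 1, 1]

```text
t: 14.75
tool_pos: [0.572, -0.2217, 0.1255]
tool_rot: [0.765, 0.644, 0.0, 0.0]
ft_force: [0.9, -2.7, -3.8]
grip_width: 0.0167
finger_force: 46.2
```

```bash
python3 q.py
```

```text
t 14.75 base mm x,y,z [  46.15 -252.49  125.45] F base [ 1.36 -2.51 -3.83] w 0.016706329417653355 tq [-0.6903 -0.0832 -0.0287] ff 46.19145333766937
```

Tracking is clean. Turn 2.

Request:
arm_command:
  offset:
    - [-0.2, -7.9, -13.5]
    - [-0.4, -19.5, -23.9]
    - [-0.6, -33.8, -30.3]
    - [-0.8, -49.4, -31.8]
    - [-1.0, -64.7, -28.5]
    - [-1.2, -78.2, -20.7]
    - [-1.4, -88.6, -9.0]
    - [-1.6, -95.0, 5.3]
    - [-1.8, -96.5, 20.9]
    - [-2.0, -93.2, 36.2]
  spin: [0, 0, 0, 0, 0, 0, 0, 0, 0, 0]
  jaw: [1, 1, 1, 1, 1, 1, 1, 1, 1, 1]

```text
t: 15.75
tool_pos: [0.4789, -0.2074, 0.0889]
tool_rot: [0.765, 0.644, -0.0, 0.0]
ft_force: [0.4, -2.0, 4.5]
grip_width: 0.017
finger_force: 49.1
```

Request:
arm_command:
  offset:
    - [-0.2, 7.9, 13.5]
    - [-0.4, 19.5, 23.9]
    - [-0.6, 33.8, 30.3]
    - [-0.8, 49.4, 31.8]
    - [-1.0, 64.7, 28.5]
    - [-1.2, 78.2, 20.7]
    - [-1.4, 88.6, 9.0]
    - [-1.6, 95.0, -5.3]
    - [-1.8, 96.5, -20.9]
    - [-2.0, 93.2, -36.2]
  spin: [0, 0, 0, 0, 0, 0, 0, 0, 0, 0]
  jaw: [1, 1, 1, 1, 1, 1, 1, 1, 1, 1]

```text
t: 16.75
tool_pos: [0.5714, -0.2256, 0.1253]
tool_rot: [0.765, 0.644, 0.0, 0.0]
ft_force: [0.6, -3.8, -4.1]
grip_width: 0.017
finger_force: 46.2
```

```bash
python3 q.py
```

```text
t 16.75 base mm x,y,z [  46.25 -256.47  125.26] F base [ 1.21 -3.66 -4.13] w 0.01699942138836887 tq [-0.677  -0.0841 -0.0428] ff 46.20176911354065
```

Turn 3.

Request:
arm_command:
  offset:
    - [-0.2, -7.9, -13.5]
    - [-0.4, -19.5, -23.9]
    - [-0.6, -33.8, -30.3]
    - [-0.8, -49.4, -31.8]
    - [-1.0, -64.7, -28.5]
    - [-1.2, -78.2, -20.7]
    - [-1.4, -88.6, -9.0]
    - [-1.6, -95.0, 5.3]
    - [-1.8, -96.5, 20.9]
    - [-2.0, -93.2, 36.2]
  spin: [0, 0, 0, 0, 0, 0, 0, 0, 0, 0]
  jaw: [1, 1, 1, 1, 1, 1, 1, 1, 1, 1]

```text
t: 17.75
tool_pos: [0.4783, -0.2114, 0.0887]
tool_rot: [0.765, 0.644, -0.0, 0.0]
ft_force: [0.5, -2.4, 4.8]
grip_width: 0.0168
finger_force: 49.2
```

Request:
arm_command:
  offset:
    - [-0.2, 7.9, 13.5]
    - [-0.4, 19.5, 23.9]
    - [-0.6, 33.8, 30.3]
    - [-0.8, 49.4, 31.8]
    - [-1.0, 64.7, 28.5]
    - [-1.2, 78.2, 20.7]
    - [-1.4, 88.6, 9.0]
    - [-1.6, 95.0, -5.3]
    - [-1.8, 96.5, -20.9]
    - [-2.0, 93.2, -36.2]
  spin: [0, 0, 0, 0, 0, 0, 0, 0, 0, 0]
  jaw: [1, 1, 1, 1, 1, 1, 1, 1, 1, 1]

```text
t: 18.75
tool_pos: [0.5708, -0.2296, 0.1251]
tool_rot: [0.765, 0.644, 0.0, 0.0]
ft_force: [0.4, -4.5, -4.0]
grip_width: 0.0173
finger_force: 46.2
```

```bash
python3 q.py
```

```text
t 18.75 base mm x,y,z [  46.33 -260.48  125.14] F base [ 1.19 -4.36 -4.  ] w 0.017330059690601654 tq [-0.7297 -0.1506 -0.0513] ff 46.197638511657715
```

Request:
arm_command:
  offset:
    - [0, -0.4, -1.0]
    - [0, -0.8, -2.0]
    - [0, -1.2, -3.0]
    - [0, -1.7, -4.0]
    - [-0.1, -2.2, -4.9]
    - [-0.1, -2.2, -4.9]
    - [-0.1, -2.2, -4.9]
    - [-0.1, -2.2, -4.9]
    - [-0.1, -2.2, -4.9]
    - [-0.1, -2.2, -4.9]
  spin: [0, 0, 0, 0, 0, 0, 0, 0, 0, 0]
  jaw: [1, 1, 1, 1, 1, 1, 1, 1, 1, 1]

```text
t: 19.75
tool_pos: [0.5686, -0.2293, 0.1294]
tool_rot: [0.765, 0.644, 0.0, 0.001]
ft_force: [3.2, -6.3, -1.1]
grip_width: 0.0165
finger_force: 47.1
```

```bash
python3 q.py
```

```text
t 19.75 base mm x,y,z [  44.14 -260.62  129.39] F base [ 4.25 -5.71 -1.13] w 0.016502560206536825 tq [-1.1682 -0.5693 -0.0865] ff 47.084927558898926
```

Request:
arm_command:
  offset:
    - [0, -0.2, -0.5]
    - [0, -0.2, -0.5]
    - [0, -0.2, -0.5]
    - [0, -0.2, -0.5]
    - [0, -0.2, -0.5]
    - [0, -0.2, -0.5]
    - [0, -0.2, -0.5]
    - [0, -0.2, -0.5]
    - [0, -0.2, -0.5]
    - [0, -0.2, -0.5]
  spin: [0, 0, 0, 0, 0, 0, 0, 0, 0, 0]
  jaw: [1, 1, 1, 1, 0, 0, 0, 0, 0, 0]

```text
t: 20.75
tool_pos: [0.5679, -0.2287, 0.1303]
tool_rot: [0.765, 0.644, -0.0, -0.0]
ft_force: [-0.5, 0.3, -0.2]
grip_width: 0.0853
finger_force: 0.0
```

```bash
python3 q.py
```

```text
t 20.75 base mm x,y,z [  43.33 -260.16  130.34] F base [-0.55  0.25 -0.18] w 0.08528593557064361 tq [ 0.049  -0.036   0.0459] ff 0.0
```

Request:
arm_command:
  offset:
    - [0, 0, -35]
    - [0, 0, -70]
    - [30, -22, -70]
    - [60, -44, -70]
    - [90, -66, -70]
    - [120, -88, -70]
    - [150, -110, -70]
    - [180, -132, -70]
    - [210, -150, -70]
    - [220, -158, -70]
  spin: [0, 0, 0, 0, 0, 0, 0, 0, 0, 0]
  jaw: [0, 0, 0, 0, 0, 0, 0, 0, 0, 0]

```text
t: 21.75
tool_pos: [0.4488, 0.017, 0.2005]
tool_rot: [0.765, 0.644, 0.0, -0.0]
ft_force: [-0.5, -0.4, 0.1]
grip_width: 0.0853
finger_force: 0.0
```

```bash
python3 - <<'E'
from g import *
import time
optics.read_camera('wrist')
i=optics.camera_info('wrist');a=snap('wrist','w6');print(i['position'],i['attitude'])
cv2.imwrite('pics/w6b.png',cv2.resize(a[:,:,::-1],(768,576),interpolation=cv2.INTER_CUBIC))
for l in('lever_ball','lever_pivot','clamp_lever'): print(l,[(x['point'],x['confidence']) for x in optics.spot_in(l,'wrist')])
E
python3 q.py
```

```text
[0.4625 0.0946 0.3408] [ 0.984  -0.0834 -0.013   0.157 ]
lever_ball [([0.4545, 0.0039, 0.1091], 0.63)]
lever_pivot [([0.5358, 0.0636, 0.1314], 0.79)]
clamp_lever [([0.4537, 0.0061, 0.1067], 0.77)]
t 22.0 base mm x,y,z [-113.74  -40.77  200.45] F base [0.15 0.16 0.76] w 0.08572374250186876 tq [-0.0368 -0.0303 -0.0351] ff 0.0
```

View pics/w6b.png

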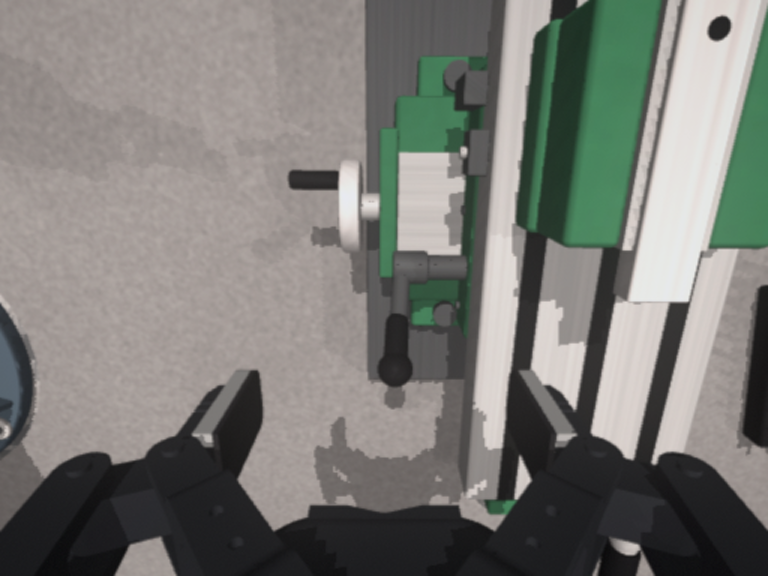

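The ball is at (395,370) and the pivot boss at about (405,266), between the open fingers. I'll fit the lever angle.

Run:
```python
from g import *
yaw=np.radians(-9.8);xb=np.array([np.cos(yaw),np.sin(yaw),0]);yb=np.array([-np.sin(yaw),np.cos(yaw),0]);o=np.array([.5695,.0350,0])
bs=lambda p:(np.array([(p-o)@xb,(p-o)@yb,p[2]])*1e3).round(1)
V=lambda u,v:(u/1.5-.17,v/1.5-.17)
p=bs(onz('wrist',V(405,266),.076));print('pivot',p)
for z in(.110,.115,.12,.125,.13):
    b=bs(onz('wrist',V(395,370),z));print(b,'len',np.hypot(b[1]-p[1],z*1e3-76).round(1),'ang',np.degrees(np.arctan2(z*1e3-76,p[1]-b[1])).round(1))
```

```text
pivot [-99.2 -32.5  76. ]
[-106.1  -88.9  110. ] len 65.9 ang 31.1
[-106.3  -86.2  115. ] len 66.4 ang 36.0
[-106.4  -83.4  120. ] len 67.3 ang 40.8
[-106.6  -80.7  125. ] len 68.7 ang 45.5
[-106.7  -77.9  130. ] len 70.5 ang 49.9
```

Request:
arm_command:
  offset:
    - [-10, 1, 0]
    - [-20, 2, 0]
    - [-30, 4, 0]
    - [-42, 5, 0]
    - [-42, 5, 0]
    - [-42, 5, 0]
    - [-42, 5, 0]
    - [-42, 5, 10]
    - [-42, 5, 25]
    - [-42, 5, 35]
  spin: [0, 0, 0, 0, 0, 0, 0, 0, 0, 0]
  jaw: [1, 1, 1, 1, 1, 1, 1, 1, 1, 1]

```text
t: 23.0
tool_pos: [0.4472, -0.0269, 0.164]
tool_rot: [0.765, 0.644, -0.0, -0.0]
ft_force: [-0.2, -0.1, -0.6]
grip_width: 0.0001
finger_force: 0.0
```

```bash
python3 q.py
```

```text
t 23.0 base mm x,y,z [-109.96  -81.84  164.01] F base [-0.21 -0.11 -0.6 ] w 0.00014442774390052102 tq [-0.0686  0.0169  0.0143] ff 0.0
```

Request:
arm_command:
  offset:
    - [0, 0, 8]
    - [-5, 0, 14]
    - [-9, 0, 21]
    - [-13, 0, 28]
    - [-15, 0, 36]
    - [-17, 0, 44]
    - [-18, 0, 51]
    - [-18, 0, 56]
    - [-18, 0, 58.5]
    - [-18, 0, 59.5]
  spin: [0, 0, 0, 0, 0, 0, 0, 0, 0, 0]
  jaw: [1, 1, 1, 1, 1, 1, 1, 1, 1, 1]

```text
t: 24.0
tool_pos: [0.4446, -0.0449, 0.1056]
tool_rot: [0.765, 0.644, -0.0, -0.0]
ft_force: [-0.8, 0.1, 0.1]
grip_width: 0.0002
finger_force: 0.0
```

```bash
python3 q.py
```

```text
t 24.0 base mm x,y,z [-109.51 -100.02  105.64] F base [-0.83 -0.08  0.08] w 0.000178120524961848 tq [-0.0295 -0.0284  0.0203] ff 0.0
```

Request:
arm_command:
  offset:
    - [0, 0, 1]
    - [0, 0, 2]
    - [0, 0, 3]
    - [0, 0, 3]
    - [0, 0, 3]
    - [0, 0, 3]
    - [0, 0, 3]
    - [0, 0, 3]
    - [0, 0, 3]
    - [0, 0, 3]
  spin: [0, 0, 0, 0, 0, 0, 0, 0, 0, 0]
  jaw: [1, 1, 1, 1, 1, 1, 1, 1, 1, 1]

```text
t: 25.0
tool_pos: [0.4446, -0.045, 0.1029]
tool_rot: [0.765, 0.644, 0.0, 0.0]
ft_force: [0.4, -0.5, -0.0]
grip_width: -0.0001
finger_force: 0.0
```

```bash
python3 q.py
```

```text
t 25.0 base mm x,y,z [-109.46 -100.11  102.87] F base [ 0.53 -0.44 -0.03] w -0.00013499113882607037 tq [-0.0187  0.0127 -0.011 ] ff 0.0
```

Run:
```python
from g import *
a=snap('side','s7');b=snap('wrist','w7')
c=cv2.resize(a[160:260,240:340,::-1],(400,400),interpolation=cv2.INTER_CUBIC)
d=cv2.resize(b[190:340,180:330,::-1],(400,400),interpolation=cv2.INTER_CUBIC)
cv2.imwrite('pics/m7.png',np.hstack([c,d]))
```

```text
(no output)
```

View pics/m7.png

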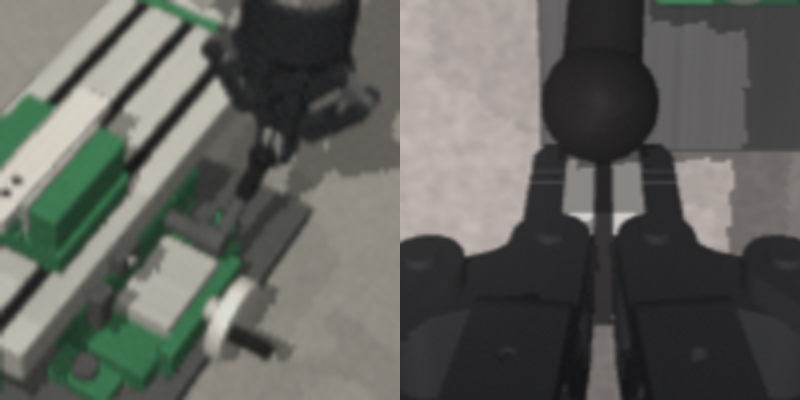

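The wrist crop shows the ball, centre at about pixel (255,229), still up on the table side of the fingers. They passed down just outboard of it. I'll recompute the ball's position.

Run:
```python
from g import *
yaw=np.radians(-9.8);xb=np.array([np.cos(yaw),np.sin(yaw),0]);yb=np.array([-np.sin(yaw),np.cos(yaw),0]);o=np.array([.5695,.0350,0])
bs=lambda p:(np.array([(p-o)@xb,(p-o)@yb,p[2]])*1e3).round(1)
r=[ray('wrist',(255,229.4))];print(optics.camera_info('wrist')['position'])
K=np.array(optics.camera_info('wrist')['camera_matrix']);M=R.from_quat([.984,-.0834,-.013,.157]).as_matrix()
d=M@np.linalg.inv(K)@[395/1.5-.17,370/1.5-.17,1]
P,e=tri([r[0],(np.array([.4625,.0946,.3408]),d/np.linalg.norm(d))]);print('if unmoved',bs(P),e)
for z in(.1,.11,.12,.125,.13): 
    p=r[0][0]+r[0][1]*(z-r[0][0][2])/r[0][1][2]; print(bs(p),'len',np.hypot(bs(p)[1]+32,z*1e3-76).round(1),'dist',np.linalg.norm(p-r[0][0]))
```

```text
[0.4586 0.0324 0.2431]
if unmoved [-109.1  -75.1  130.2] [np.float64(8.931334968764792e-06), np.float64(8.931334968750515e-06)]
[-109.2  -89.4  100. ] len 62.2 dist 0.15847283181558702
[-109.2  -84.7  110. ] len 62.7 dist 0.1474014708492255
[-109.1  -79.9  120. ] len 65.0 dist 0.13633010988286393
[-109.1  -77.6  125. ] len 66.9 dist 0.13079442939968314
[-109.1  -75.2  130. ] len 69.2 dist 0.12525874891650238
```

Request:
arm_command:
  offset:
    - [0, 0, -20]
    - [0, 0, -40]
    - [0, 0, -60]
    - [0, 0, -75]
    - [10, 0, -75]
    - [20, 0, -75]
    - [29, 0, -75]
    - [29, 0, -75]
    - [29, 0, -67]
    - [29, 0, -67]
  spin: [0, 0, 0, 0, 0, 0, 0, 0, 0, 0]
  jaw: [1, 1, 1, 1, 1, 1, 1, 1, 1, 1]

```text
t: 26.1
tool_pos: [0.4489, -0.0164, 0.1685]
tool_rot: [0.765, 0.644, -0.001, -0.001]
ft_force: [-0.6, -0.9, -1.0]
grip_width: -0.0002
finger_force: 0.0
```

Request:
arm_command:
  offset:
    - [0, 0, 5]
    - [-5, 0, 12]
    - [-10, 0, 17]
    - [-14, 0, 24]
    - [-18, 0, 31]
    - [-21, 0, 39]
    - [-21, 0, 39]
    - [-21, 0, 39]
    - [-21, 0, 39]
    - [-21, 0, 39]
  spin: [0, 0, 0, 0, 0, 0, 0, 0, 0, 0]
  jaw: [1, 1, 1, 1, 1, 1, 1, 1, 1, 1]

```text
t: 27.1
tool_pos: [0.4459, -0.039, 0.1311]
tool_rot: [0.765, 0.644, -0.001, 0.001]
ft_force: [-6.7, -15.4, 9.9]
grip_width: 0.0003
finger_force: 9.3
```

```bash
python3 q.py
```

```text
t 27.1 base mm x,y,z [-109.25  -93.94  131.08] F base [ -4.01 -16.34   9.91] w 0.0002542217875096762 tq [-2.6143  0.9956  0.0033] ff 9.313165917992592
```

Request:
arm_command:
  offset:
    - [0, 0, -15]
    - [0, 0, -30]
    - [0, 0, -40]
    - [10, 0, -40]
    - [20, 0, -40]
    - [29, 0, -40]
    - [29, 0, -40]
    - [29, 0, -40]
    - [29, 0, -40]
    - [29, 0, -40]
  spin: [0, 0, 0, 0, 0, 0, 0, 0, 0, 0]
  jaw: [1, 1, 1, 1, 1, 1, 1, 1, 1, 1]

```text
t: 28.1
tool_pos: [0.4509, -0.0087, 0.1708]
tool_rot: [0.765, 0.644, -0.0, -0.0]
ft_force: [-0.3, -0.6, 0.7]
grip_width: 0.0001
finger_force: 0.0
```

```bash
python3 q.py
python3 - <<'E'
from g import *
a=snap('wrist','w8');yaw=np.radians(-9.8);xb=np.array([np.cos(yaw),np.sin(yaw),0]);yb=np.array([-np.sin(yaw),np.cos(yaw),0]);o=np.array([.5695,.0350,0])
for ph in range(-10,55,10):
    P=o-.109*xb+(-.032-.068*np.cos(np.radians(ph)))*yb;P[2]=.076+.068*np.sin(np.radians(ph));print(ph,proj('wrist',P).round(1))
for l in('clamp_lever','lever_ball'):
    for m in optics.silhouettes(l,'wrist')[:2]:
        v,u=np.nonzero(m['mask']);print(l,m['confidence'],u.min(),u.max(),v.min(),v.max(),len(u))
g=a.max(2);print('dark rows at col 256:',[(v,int(g[v,250:262].mean())) for v in range(150,384,6)])
E
```

```text
t 28.1 base mm x,y,z [-109.46  -63.3   170.77] F base [-0.24 -0.63  0.65] w 0.00012626981538234097 tq [ 0.0159  0.0603 -0.0036] ff 0.0
-10 [255.4 226.6]
0 [255.4 233. ]
10 [255.4 238. ]
20 [255.4 241. ]
30 [255.4 241.7]
40 [255.4 239.7]
50 [255.3 234.7]
clamp_lever 0.68 243 281 145 235 1785
lever_ball 0.83 242 282 144 235 1855
dark rows at col 256: [(150, 112), (156, 117), (162, 105), (168, 82), (174, 82), (180, 83), (186, 90), (192, 89), (198, 39), (204, 39), (210, 39), (216, 39), (222, 40), (228, 37), (234, 57), (240, 87), (246, 82), (252, 81), (258, 77), (264, 76), (270, 108), (276, 79), (282, 42), (288, 40), (294, 42), (300, 40), (306, 40), (312, 74), (318, 89), (324, 94), (330, 100), (336, 109), (342, 38), (348, 29), (354, 33), (360, 33), (366, 33), (372, 33), (378, 32)]
```

Run:
```python
from h import *
a=cv2.imread('pics/w8.png').max(2)
for v in range(192,244,3):
    u=np.nonzero(a[v,225:290]<60)[0]+225
    print(v,u.min() if len(u) else '',u.max() if len(u) else '',len(u))
```

```text
192   0
195 252 263 12
198 250 266 17
201 249 266 18
204 249 265 17
207 248 265 18
210 248 265 18
213 248 265 18
216 248 265 18
219 248 265 18
222 247 265 19
225 247 264 18
228 245 265 21
231 243 267 25
234 242 258 8
237 254 258 5
240 254 258 5
243 254 258 5
```

Request:
arm_command:
  offset:
    - [-5, 0, 12]
    - [-10, 0, 18]
    - [-15, 0, 25]
    - [-19, 0, 32]
    - [-22, 0, 40]
    - [-24, 0, 48]
    - [-24, 0, 48]
    - [-24, 0, 48]
    - [-24, 0, 48]
    - [-24, 0, 48]
  spin: [0, 0, 0, 0, 0, 0, 0, 0, 0, 0]
  jaw: [1, 1, 1, 1, 1, 1, 1, 1, 1, 1]

```text
t: 29.25
tool_pos: [0.4467, -0.0321, 0.1228]
tool_rot: [0.765, 0.644, -0.0, -0.0]
ft_force: [-0.7, 0.8, 0.5]
grip_width: 0.0004
finger_force: 0.0
```

```bash
python3 q.py
```

```text
t 29.25 base mm x,y,z [-109.59  -87.04  122.8 ] F base [-0.83  0.67  0.52] w 0.0004440615734699695 tq [-0.0155 -0.0422  0.0315] ff 0.0
```

Request:
arm_command:
  offset:
    - [-1, 0, 4]
    - [-1, 0, 8]
    - [-1, 0, 11]
    - [-1, 0, 14]
    - [-1, 0, 17]
    - [0, 0, 19]
    - [0, 0, 20]
    - [0, 0, 20]
    - [0, 0, 20]
    - [0, 0, 20]
  spin: [0, 0, 0, 0, 0, 0, 0, 0, 0, 0]
  jaw: [1, 1, 1, 1, 1, 1, 1, 1, 1, 1]

```text
t: 30.25
tool_pos: [0.447, -0.0322, 0.1029]
tool_rot: [0.765, 0.644, 0.0, 0.0]
ft_force: [0.2, -1.1, 2.3]
grip_width: 0.0002
finger_force: 1.4
```

```bash
python3 q.py
python3 - <<'E'
from h import *
a=snap('wrist','w9').max(2)
for v in range(150,260,5):
    u=np.nonzero(a[v,215:300]<60)[0]+215
    print(v,u.min() if len(u) else '',u.max() if len(u) else '',len(u),end=' | ')
E
```

```text
t 30.25 base mm x,y,z [-109.29  -87.08  102.95] F base [ 0.41 -1.02  2.32] w 0.0001787919713186391 tq [-0.2789 -0.2057  0.0102] ff 1.4280420262366533
150   0 | 155   0 | 160   0 | 165   0 | 170   0 | 175   0 | 180   0 | 185 299 299 1 | 190 296 297 2 | 195   0 | 200 249 252 4 | 205 247 268 22 | 210 246 268 23 | 215 246 268 23 | 220 246 267 22 | 225 245 267 23 | 230 245 267 23 | 235 254 258 5 | 240 254 258 5 | 245 234 278 22 | 250 231 282 28 | 255 230 282 29 |
```

Request:
arm_command:
  offset:
    - [0, 0, 0.5]
    - [0, 0, 1]
    - [0, 0, 1.5]
    - [0, 0, 2]
    - [0, 0, 2.5]
    - [0, 0, 3]
    - [0, 0, 3]
    - [0, 0, 3]
    - [0, 0, 3]
    - [0, 0, 3]
  spin: [0, 0, 0, 0, 0, 0, 0, 0, 0, 0]
  jaw: [1, 1, 1, 1, 1, 1, 1, 1, 1, 1]

```text
t: 31.3
tool_pos: [0.4467, -0.0322, 0.0998]
tool_rot: [0.765, 0.644, -0.0, -0.0]
ft_force: [-0.0, -2.0, 3.1]
grip_width: 0.0002
finger_force: 1.6
```

```bash
python3 q.py
```

```text
t 31.3 base mm x,y,z [-109.55  -87.08   99.8 ] F base [ 0.33 -1.92  3.08] w 0.00016813775234517087 tq [-0.3182 -0.0435 -0.0163] ff 1.5868058614432812
```

Request:
arm_command:
  offset:
    - [0, 0, 0.5]
    - [0, 0, 1]
    - [0, 0, 1.5]
    - [0, 0, 2]
    - [0, 0, 2.5]
    - [0, 0, 3]
    - [0, 0, 3]
    - [0, 0, 3]
    - [0, 0, 3]
    - [0, 0, 3]
  spin: [0, 0, 0, 0, 0, 0, 0, 0, 0, 0]
  jaw: [1, 1, 1, 1, 1, 1, 1, 1, 1, 1]

```text
t: 32.3
tool_pos: [0.4468, -0.0322, 0.0968]
tool_rot: [0.765, 0.644, -0.0, -0.0]
ft_force: [-0.0, -1.4, 2.9]
grip_width: 0.0001
finger_force: 1.5
```

```bash
python3 q.py
```

```text
t 32.3 base mm x,y,z [-109.52  -87.09   96.84] F base [ 0.23 -1.39  2.94] w 8.482278894976868e-05 tq [-0.2971  0.0639  0.0133] ff 1.4836194925010204
```

Request:
arm_command:
  offset:
    - [0, 0, 0.5]
    - [0, 0, 1]
    - [0, 0, 1.5]
    - [0, 0, 2]
    - [0, 0, 2.5]
    - [0, 0, 3]
    - [0, 0, 3]
    - [0, 0, 3]
    - [0, 0, 3]
    - [0, 0, 3]
  spin: [0, 0, 0, 0, 0, 0, 0, 0, 0, 0]
  jaw: [1, 1, 1, 1, 1, 1, 1, 1, 1, 1]

```text
t: 33.3
tool_pos: [0.4468, -0.0322, 0.0938]
tool_rot: [0.765, 0.644, 0.0, -0.0]
ft_force: [0.5, -1.2, 1.0]
grip_width: -0.0001
finger_force: 1.5
```

```bash
python3 q.py
```

```text
t 33.3 base mm x,y,z [-109.48  -87.08   93.84] F base [ 0.74 -1.08  0.95] w -6.9495218613284e-05 tq [-0.2269  0.0044 -0.0551] ff 1.4689120464026928
```

Request:
arm_command:
  offset:
    - [0, 0, -25]
    - [0, 0, -50]
    - [0, 0, -75]
    - [0, 0, -107]
    - [15, -1, -107]
    - [30, -2, -107]
    - [46, -4, -107]
    - [46, -4, -107]
    - [46, -4, -107]
    - [46, -4, -107]
  spin: [0, 0, 0, 0, 0, 0, 0, 0, 0, 0]
  jaw: [1, 1, 1, 1, 0, 0, 0, 0, 0, 0]

```text
t: 34.3
tool_pos: [0.4506, 0.0134, 0.2007]
tool_rot: [0.765, 0.644, -0.0, -0.0]
ft_force: [0.9, 0.8, 0.6]
grip_width: 0.0846
finger_force: 0.0
```

```bash
python3 q.py
python3 - <<'E'
from g import *
a=snap('wrist','w10')
yaw=np.radians(-9.8);xb=np.array([np.cos(yaw),np.sin(yaw),0]);yb=np.array([-np.sin(yaw),np.cos(yaw),0]);o=np.array([.5695,.0350,0])
for ph in range(-10,55,10):
    P=o-.109*xb+(-.032-.068*np.cos(np.radians(ph)))*yb;P[2]=.076+.068*np.sin(np.radians(ph));c=proj('wrist',P);print(ph,c.round(1),(283*10/1e3/(optics.camera_info('wrist')['position'][2]-P[2])).round(1))
for n in('w6','w10'):
    im=cv2.imread(f'pics/{n}.png');g=im.max(2);print(n)
    for v in range(160,275,4):
        u=np.nonzero(g[v,235:295]<50)[0]+235
        print(v,(u.min(),u.max(),len(u)) if len(u) else '-',end=' | ')
    print()
E
```

```text
t 34.3 base mm x,y,z [-113.48  -41.57  200.69] F base [0.73 0.94 0.62] w 0.0846098088967621 tq [ 0.032  -0.0015  0.0175] ff 0.0
-10 [259.2 233.2] 10.2
0 [259.3 239.1] 10.7
10 [259.4 243.7] 11.2
20 [259.6 246.6] 11.7
30 [259.8 247.5] 12.3
40 [260. 246.] 12.8
50 [260.2 242. ] 13.3
w6
160 - | 164 - | 168 - | 172 - | 176 - | 180 - | 184 - | 188 - | 192 - | 196 - | 200 - | 204 - | 208 - | 212 (np.int64(259), np.int64(271), 13) | 216 (np.int64(258), np.int64(271), 14) | 220 (np.int64(257), np.int64(271), 15) | 224 (np.int64(257), np.int64(271), 15) | 228 (np.int64(257), np.int64(271), 15) | 232 (np.int64(257), np.int64(271), 15) | 236 (np.int64(256), np.int64(271), 16) | 240 (np.int64(254), np.int64(272), 19) | 244 (np.int64(252), np.int64(274), 23) | 248 (np.int64(253), np.int64(274), 22) | 252 (np.int64(255), np.int64(272), 18) | 256 (np.int64(259), np.int64(267), 9) | 260 - | 264 - | 268 - | 272 - | 
w10
160 - | 164 - | 168 - | 172 - | 176 - | 180 - | 184 - | 188 - | 192 - | 196 - | 200 - | 204 - | 208 - | 212 (np.int64(255), np.int64(267), 7) | 216 (np.int64(255), np.int64(267), 13) | 220 (np.int64(255), np.int64(267), 13) | 224 (np.int64(254), np.int64(266), 13) | 228 (np.int64(254), np.int64(266), 13) | 232 (np.int64(254), np.int64(266), 13) | 236 (np.int64(252), np.int64(267), 16) | 240 (np.int64(251), np.int64(268), 16) | 244 (np.int64(252), np.int64(267), 16) | 248 (np.int64(255), np.int64(265), 11) | 252 - | 256 - | 260 - | 264 - | 268 - | 272 - |
```

The ball diameter fell from 23 to 18 px, so the lever is almost down and the fingertip reach is a little shorter than I assumed. I'll go back and push until it is firm.

Request:
arm_command:
  offset:
    - [-15, 1, 0]
    - [-30, 2, 0]
    - [-48, 4, 0]
    - [-48, 4, 0]
    - [-48, 4, 20]
    - [-48, 4, 50]
    - [-48, 4, 80]
    - [-48, 4, 95]
    - [-48, 4, 102]
    - [-48, 4, 105]
  spin: [0, 0, 0, 0, 0, 0, 0, 0, 0, 0]
  jaw: [1, 1, 1, 1, 1, 1, 1, 1, 1, 1]

```text
t: 35.35
tool_pos: [0.4464, -0.034, 0.0956]
tool_rot: [0.765, 0.644, -0.0, -0.0]
ft_force: [-0.3, 0.1, 0.5]
grip_width: 0.0001
finger_force: 0.0
```

Request:
arm_command:
  offset:
    - [0, 0, 0.5]
    - [0, 0, 1]
    - [0, 0, 1.5]
    - [0, 0, 2]
    - [0, 0, 2.5]
    - [0, 0, 3]
    - [0, 0, 3.5]
    - [0, 0, 4]
    - [0, 0, 4]
    - [0, 0, 4]
  spin: [0, 0, 0, 0, 0, 0, 0, 0, 0, 0]
  jaw: [1, 1, 1, 1, 1, 1, 1, 1, 1, 1]

```text
t: 36.35
tool_pos: [0.4466, -0.0343, 0.0919]
tool_rot: [0.765, 0.644, 0.0, 0.0]
ft_force: [0.7, -2.5, 3.5]
grip_width: -0.0001
finger_force: 1.9
```

```bash
python3 q.py
```

```text
t 36.35 base mm x,y,z [-109.33  -89.17   91.91] F base [ 1.13 -2.36  3.45] w -0.00012181767949142274 tq [-0.4722 -0.0568 -0.0028] ff 1.9457721523940563
```

Request:
arm_command:
  offset:
    - [0, 0, 0.5]
    - [0, 0, 1]
    - [0, 0, 1.5]
    - [0, 0, 2]
    - [0, 0, 2.5]
    - [0, 0, 3]
    - [0, 0, 3]
    - [0, 0, 3]
    - [0, 0, 3]
    - [0, 0, 3]
  spin: [0, 0, 0, 0, 0, 0, 0, 0, 0, 0]
  jaw: [1, 1, 1, 1, 1, 1, 1, 1, 1, 1]

```text
t: 37.35
tool_pos: [0.4464, -0.0341, 0.0888]
tool_rot: [0.765, 0.644, -0.0, -0.0]
ft_force: [-0.3, -1.7, 2.0]
grip_width: -0.0001
finger_force: 1.4
```

```bash
python3 q.py
```

```text
t 37.35 base mm x,y,z [-109.54  -89.07   88.82] F base [-0.   -1.68  2.01] w -0.00014305734571144722 tq [-0.2885 -0.069  -0.0129] ff 1.4266496244817972
```

Request:
arm_command:
  offset:
    - [0, 0, -20]
    - [0, 0, -50]
    - [0, 0, -80]
    - [0, 0, -110]
    - [-20, 0, -110]
    - [-40, 0, -110]
    - [-60, 0, -110]
    - [-60, 0, -110]
    - [-60, 0, -110]
    - [-60, 0, -110]
  spin: [0, 0, 0, 0, 0, 0, 0, 0, 0, 0]
  jaw: [1, 1, 1, 1, 1, 1, 1, 1, 1, 1]

```text
t: 38.35
tool_pos: [0.4361, -0.0926, 0.1986]
tool_rot: [0.765, 0.644, -0.0, -0.0]
ft_force: [0.4, -0.2, 0.1]
grip_width: -0.0001
finger_force: 0.0
```

```bash
python3 q.py
python3 - <<'E'
from g import *
yaw=np.radians(-9.8);xb=np.array([np.cos(yaw),np.sin(yaw),0]);yb=np.array([-np.sin(yaw),np.cos(yaw),0]);o=np.array([.5695,.0350,0])
a=snap('wrist','w11');s=snap('side','s11');np.save('ci.npy',np.concatenate([optics.camera_info('wrist')['position'],optics.camera_info('wrist')['attitude']]))
for ph in(-7,0,10,30,50):
    P=o-.109*xb+(-.032-.068*np.cos(np.radians(ph)))*yb;P[2]=.076+.068*np.sin(np.radians(ph));print(ph,proj('wrist',P).round(1),proj('side',P).round(1))
P=o-.109*xb-.032*yb;P[2]=.076;print('pivot',proj('wrist',P),proj('side',P))
for n,r0,r1,c0,c1 in(('w11',40,200,225,290),('w10',196,260,235,290)):
    g=cv2.imread(f'pics/{n}.png').max(2);print(n)
    for v in range(r0,r1,3):
        u=np.nonzero(g[v,c0:c1]<52)[0]+c0
        if len(u): print(v,u.min(),u.max(),len(u),end=' | ')
    print()
g=cv2.imread('pics/s11.png').max(2);print(g[195:225:2,290:322:2])
E
```

```text
t 38.35 base mm x,y,z [-109.76 -148.42  198.65] F base [ 0.41 -0.16  0.1 ] w -0.00013384376300643112 tq [-0.0221 -0.0465 -0.0042] ff 0.0
-7 [255.7 133.8] [306.7 206.4]
0 [255.7 135.3] [307.  204.5]
10 [255.7 135.7] [307.3 202. ]
30 [255.7 128.7] [306.9 198.6]
50 [255.7 109.4] [305.  197.7]
pivot [255.6972  53.4072] [295.8265 219.6917]
w11
61 266 280 9 | 64 267 274 7 | 97 251 264 14 | 100 250 265 16 | 103 250 265 16 | 106 250 264 15 | 109 250 264 15 | 112 250 264 15 | 115 250 264 15 | 118 250 264 15 | 121 249 263 15 | 124 249 263 15 | 127 247 264 18 | 130 246 265 20 | 133 246 266 21 | 136 246 265 20 | 139 247 264 18 | 142 250 262 13 | 
w10
211 256 258 3 | 214 255 267 13 | 217 255 267 13 | 220 255 267 13 | 223 254 266 13 | 226 254 266 13 | 229 254 266 13 | 232 254 266 13 | 235 252 266 15 | 238 251 268 18 | 241 251 268 18 | 244 252 267 16 | 247 254 266 13 | 
[[ 90  85  94  96  91  88  88  89 114 133 142 141 143 139 141 143]
 [ 83  92  95  98  90  87  87  97 134 140 141 143 142 144 142 141]
 [ 73  83  96  92  87  87  91 132 141 144 143 140 142 141 141 141]
 [ 56  55  60  72  86  90 120 134 138 138 135 141 142 143 145 141]
 [ 57  55  56  56  72  94 131 114  69  81 127 133 135 141 144 143]
 [ 56  53  54  59  78  78  87  55  36  35  83 135 133 135 143 143]
 [ 54  54  57  78  80  79  64  35  31  30  66 107 113 134 138 144]
 [ 54  54  75  78  79  68  35  34  34  45  54  62  79 128 141 142]
 [ 69  76  78  79  75  69  40  30  64  54  54  69  81  97 134 143]
 [ 79  80  97  77  75  83  57  60  56  53  58  78  79  70 123 140]
 [ 75  68 105  94  84  71  67  55  52  56  79  79  79  69 135 139]
 [ 84  82  79  74  71  66  64  54  68  80  80  78  58 126 134 136]
 [ 82  90  88  59  54  54  53  61  78  79  78  65 108 133 135 134]
 [ 67  78  83  50  75  55  58  78  80  79  76  80 130 132 131 132]
 [140  84  62  66  72  56  77  80  80  77  58 128 131 131 131 132]]
```

The ball now sits where the tight position predicts: (255.5,134) in the wrist view and (307,206.5) in the side view. I'll press squarely on top of it to confirm the end stop.

Request:
arm_command:
  offset:
    - [20, 0, 0]
    - [40, 0, 0]
    - [51, 0, 0]
    - [51, 0, 20]
    - [51, 0, 45]
    - [51, 0, 70]
    - [51, 0, 90]
    - [51, 0, 100]
    - [51, 0, 105]
    - [51, 0, 107]
  spin: [0, 0, 0, 0, 0, 0, 0, 0, 0, 0]
  jaw: [1, 1, 1, 1, 1, 1, 1, 1, 1, 1]

```text
t: 39.45
tool_pos: [0.4451, -0.043, 0.0919]
tool_rot: [0.765, 0.644, 0.0, 0.0]
ft_force: [-0.6, -0.0, -0.5]
grip_width: -0.0
finger_force: 0.0
```

Request:
arm_command:
  offset:
    - [0, 0, 0.5]
    - [0, 0, 1]
    - [0, 0, 1.5]
    - [0, 0, 2]
    - [0, 0, 2.5]
    - [0, 0, 3]
    - [0, 0, 3]
    - [0, 0, 3]
    - [0, 0, 3]
    - [0, 0, 3]
  spin: [0, 0, 0, 0, 0, 0, 0, 0, 0, 0]
  jaw: [1, 1, 1, 1, 1, 1, 1, 1, 1, 1]

```text
t: 40.45
tool_pos: [0.445, -0.0431, 0.0889]
tool_rot: [0.765, 0.644, 0.0, 0.0]
ft_force: [0.1, -0.9, 2.4]
grip_width: 0.0001
finger_force: 1.0
```

```bash
python3 q.py
```

```text
t 40.45 base mm x,y,z [-109.43  -98.11   88.9 ] F base [ 0.25 -0.89  2.43] w 7.611611532097258e-05 tq [-0.0084  0.0423  0.0261] ff 1.0402495600283146
```

Contact, still moving at the winding-level force. I'll keep going in 3 mm steps.

Request:
arm_command:
  offset:
    - [0, 0, 0.5]
    - [0, 0, 1]
    - [0, 0, 1.5]
    - [0, 0, 2]
    - [0, 0, 2.5]
    - [0, 0, 3]
    - [0, 0, 3]
    - [0, 0, 3]
    - [0, 0, 3]
    - [0, 0, 3]
  spin: [0, 0, 0, 0, 0, 0, 0, 0, 0, 0]
  jaw: [1, 1, 1, 1, 1, 1, 1, 1, 1, 1]

```text
t: 41.45
tool_pos: [0.4449, -0.043, 0.0858]
tool_rot: [0.765, 0.644, 0.0, 0.0]
ft_force: [-0.4, -1.9, 2.6]
grip_width: 0.0001
finger_force: 1.4
```

```bash
python3 q.py
```

```text
t 41.45 base mm x,y,z [-109.46  -98.09   85.84] F base [-0.1  -1.99  2.6 ] w 0.00012036348558748638 tq [-0.2688  0.0632 -0.0479] ff 1.3728333916515112
```

Request:
arm_command:
  offset:
    - [0, 0, 0.5]
    - [0, 0, 1]
    - [0, 0, 1.5]
    - [0, 0, 2]
    - [0, 0, 2.5]
    - [0, 0, 3]
    - [0, 0, 3.5]
    - [0, 0, 3.5]
    - [0, 0, 3.5]
    - [0, 0, 3.5]
  spin: [0, 0, 0, 0, 0, 0, 0, 0, 0, 0]
  jaw: [1, 1, 1, 1, 1, 1, 1, 1, 1, 1]

```text
t: 42.45
tool_pos: [0.4449, -0.043, 0.0823]
tool_rot: [0.765, 0.644, 0.0, -0.0]
ft_force: [-0.1, -2.4, 2.6]
grip_width: -0.0002
finger_force: 1.3
```

```bash
python3 q.py
python3 - <<'E'
from g import *
yaw=np.radians(-9.8);xb=np.array([np.cos(yaw),np.sin(yaw),0]);yb=np.array([-np.sin(yaw),np.cos(yaw),0]);o=np.array([.5695,.0350,0])
a=snap('wrist','w12').max(2)
for v in range(150,262,3):
    u=np.nonzero(a[v,225:290]<52)[0]+225
    if len(u): print(v,u.min(),u.max(),len(u),end=' | ')
for ph in(-7,0,10):
    P=o-.109*xb+(-.032-.068*np.cos(np.radians(ph)))*yb;P[2]=.076+.068*np.sin(np.radians(ph));print(ph,proj('wrist',P).round(1))
E
```

```text
t 42.45 base mm x,y,z [-109.49  -98.08   82.33] F base [ 0.34 -2.4   2.55] w -0.00015513046529728566 tq [-0.298   0.0099 -0.0135] ff 1.326107019558549
189 248 250 3 | 192 247 269 11 | 195 246 270 25 | 198 246 269 24 | 201 246 269 24 | 204 246 269 24 | 207 246 268 23 | 210 245 268 24 | 213 245 268 24 | 216 245 268 24 | 219 245 267 23 | 222 245 267 23 | 225 245 267 23 | 228 243 267 25 | 231 241 269 29 | 234 240 270 12 | 237 239 270 9 | 240 239 270 9 | 243 240 270 8 | 246 233 279 23 | 249 232 281 26 | 252 231 282 27 | 255 231 282 27 | 258 254 258 5 | 261 229 283 28 | -7 [255.4 239.1]
0 [255.4 246.6]
10 [255.4 255.6]
```

Request:
arm_command:
  offset:
    - [0, 0, 0.5]
    - [0, 0, 1]
    - [0, 0, 1.5]
    - [0, 0, 2]
    - [0, 0, 2.5]
    - [0, 0, 2.5]
    - [0, 0, 2.5]
    - [0, 0, 2.5]
    - [0, 0, 2.5]
    - [0, 0, 2.5]
  spin: [0, 0, 0, 0, 0, 0, 0, 0, 0, 0]
  jaw: [1, 1, 1, 1, 1, 1, 1, 1, 1, 1]

```text
t: 43.5
tool_pos: [0.445, -0.0431, 0.0801]
tool_rot: [0.765, 0.644, 0.0, 0.0]
ft_force: [-1.8, -3.2, 10.1]
grip_width: -0.0002
finger_force: 4.7
```

```bash
python3 q.py
```

```text
t 43.5 base mm x,y,z [-109.39  -98.15   80.13] F base [-1.24 -3.43 10.1 ] w -0.00017765863197661037 tq [-0.3254  0.2769 -0.0223] ff 4.720379747450352
```

Request:
arm_command:
  offset:
    - [0, 0, 0.5]
    - [0, 0, 1]
    - [0, 0, 1.2]
    - [0, 0, 1.2]
    - [0, 0, 1.2]
    - [0, 0, 1.2]
    - [0, 0, 1.2]
    - [0, 0, 1.2]
    - [0, 0, 1.2]
    - [0, 0, 1.2]
  spin: [0, 0, 0, 0, 0, 0, 0, 0, 0, 0]
  jaw: [1, 1, 1, 1, 1, 1, 1, 1, 1, 1]

```text
t: 44.5
tool_pos: [0.4452, -0.0431, 0.0797]
tool_rot: [0.765, 0.644, 0.0, 0.0]
ft_force: [-5.6, -1.9, 22.7]
grip_width: 0.0001
finger_force: 11.6
```

```bash
python3 q.py
```

```text
t 44.5 base mm x,y,z [-109.19  -98.17   79.69] F base [-5.21 -2.83 22.72] w 9.103156763018898e-05 tq [-0.2469  0.9852  0.0673] ff 11.628520488739014
```

Request:
arm_command:
  offset:
    - [0, 0, -15]
    - [0, 0, -30]
    - [0, 0, -50]
    - [0, 0, -70]
    - [0, 0, -90]
    - [0, 0, -110]
    - [0, 0, -125]
    - [0, 0, -140]
    - [0, 0, -140]
    - [0, 0, -140]
  spin: [0, 0, 0, 0, 0, 0, 0, 0, 0, 0]
  jaw: [1, 1, 1, 1, 1, 1, 1, 1, 1, 1]

```text
t: 45.5
tool_pos: [0.4446, -0.0429, 0.218]
tool_rot: [0.765, 0.644, -0.0, -0.0]
ft_force: [0.1, 0.1, -0.2]
grip_width: 0.0002
finger_force: 0.0
```

```bash
python3 q.py; python3 -c "
from plant import sign_off
print(sign_off())"
```

```text
t 45.5 base mm x,y,z [-109.82  -97.99  218.  ] F base [ 0.03  0.12 -0.21] w 0.00021544542511361045 tq [-0.0241  0.0269  0.0388] ff 0.0
the job is handed in; nothing more can be done
None
```

The job is handed in at 45.5 s: I wound to a gentle touch (about 13 N over the winding effort), wound back three turns (to within about 1°), pushed the clamp lever to its firm end (23 N) and drew the arm clear, but did not re-check the crank's position after clamping.

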